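Cure a batch of wooden bag handles

TASK

Cure the lacquered wooden bag handles lying on the bench: lift the curing case's cover right back, and lay every handle flat across both narrow rails, centred over them, one to a bay between the pins. Then lower the cover gently until it is fully down and push the start button all the way in; never push it while the cover is up, and do not knock over the jar, pot, tin or spool standing on the bench.

Things in the scene. Friction and masses are not known exactly. Their poses are not given: they have to be found in the camera images.
- handle0: A loose wooden bag handle, possibly absent (None): a brown wooden bar 100 mm long (its x axis), 20 mm wide (y), 16 mm high (z), 60 g, with a flat brass wire loop reaching 14 mm beyond each end at mid-height (128 mm over all). Starts flat on the bench. Origin: centre of its underside; z up. All handles are alike; grip across the 20 mm width in the middle.
- handle1: A loose wooden bag handle, possibly absent (None): a brown wooden bar 100 mm long (its x axis), 20 mm wide (y), 16 mm high (z), 60 g, with a flat brass wire loop reaching 14 mm beyond each end at mid-height (128 mm over all). Starts flat on the bench. Origin: centre of its underside; z up. All handles are alike; grip across the 20 mm width in the middle.
- handle2: A loose wooden bag handle, possibly absent (None): a brown wooden bar 100 mm long (its x axis), 20 mm wide (y), 16 mm high (z), 60 g, with a flat brass wire loop reaching 14 mm beyond each end at mid-height (128 mm over all). Starts flat on the bench. Origin: centre of its underside; z up. All handles are alike; grip across the 20 mm width in the middle.
- handle3: A loose wooden bag handle, possibly absent (None): a brown wooden bar 100 mm long (its x axis), 20 mm wide (y), 16 mm high (z), 60 g, with a flat brass wire loop reaching 14 mm beyond each end at mid-height (128 mm over all). Starts flat on the bench. Origin: centre of its underside; z up. All handles are alike; grip across the 20 mm width in the middle.
- handle4: A loose wooden bag handle, possibly absent (None): a brown wooden bar 100 mm long (its x axis), 20 mm wide (y), 16 mm high (z), 60 g, with a flat brass wire loop reaching 14 mm beyond each end at mid-height (128 mm over all). Starts flat on the bench. Origin: centre of its underside; z up. All handles are alike; grip across the 20 mm width in the middle.
- case: Curing case: grey metal box fixed on the bench, 186 (x) by 296 (y) by 85 mm high, walls 6 mm, with a 10 mm glazed hinged cover. Origin: centre of its underside; x runs from its front (grab bar side, nearest the robot) to its hinge side, y along its length. A control block, 90 by 74 mm, 45 mm high, adjoins its -y end and carries the button.
- rack (a point): Middle of the rack in the case, 45 mm above the bench: two narrow steel rails along y, 8 mm wide, 276 mm long, at x = -32 and +32 mm, tops 40 mm above the box floor. Each has 6 upright pins, 14 mm diameter, 10 mm tall, 52 mm apart, in facing pairs, making 5 bays with 38 mm clear between pins. This point: midway between the rails, at rail-top height. Axes as case.
- bay0 (a point): Centre of one bay of the rack: midway between the rails, midway between pins, at rail-top height, where the centre of a seated handle's underside belongs. Axes as case; a handle lies along x.
- bay1 (a point): Centre of one bay of the rack: midway between the rails, midway between pins, at rail-top height, where the centre of a seated handle's underside belongs. Axes as case; a handle lies along x.
- bay2 (a point): Centre of one bay of the rack: midway between the rails, midway between pins, at rail-top height, where the centre of a seated handle's underside belongs. Axes as case; a handle lies along x.
- bay3 (a point): Centre of one bay of the rack: midway between the rails, midway between pins, at rail-top height, where the centre of a seated handle's underside belongs. Axes as case; a handle lies along x.
- bay4 (a point): Centre of one bay of the rack: midway between the rails, midway between pins, at rail-top height, where the centre of a seated handle's underside belongs. Axes as case; a handle lies along x.
- lid (a joint): Angle of the case's cover, rad: 0 fully down on the rim, 1.75 fully open on its back stop (leaning 10 degrees past upright). The hinge is stiff and the cover stays where it is left; about 5 N at the grab bar lifts it. It starts down or slightly ajar (up to 0.2).
- lid_bar (a point): Middle of the cover's grab bar: a round steel bar 12 mm thick, 110 mm long parallel to the case's y, held by two arms 40 mm out from the front edge of the cover, in the cover's plane, 226 mm from the hinge axis. Free all round for fingers from above. It can turn between the fingers as the cover swings.
- lid_hinge (a point): Point in the cover's mid-thickness just at the hinge edge, in line with the bar: 5 mm above the hinge axis when the cover is down. The hinge axis runs along the case's y at the far (+x) top edge, 93 mm from the case's origin in x and 85 mm above the bench; the cover's front edge swings up and over towards +x.
- button (a joint): Travel of the start button, m: 0 released, 0.006 fully pressed. A round sprung push button, 30 mm diameter, pressed straight down, fully down at 5 N; springs back.
- button_top (a point): Centre of the start button's top face, on the control block at the -y end of the case.
- jar: Bystander: amber glass jar with brass lid, 64 mm diameter, 85 mm high. Origin: centre of its underside, z up.
- pot: Bystander: open aluminium pot, 90 mm diameter, 75 mm high. Origin: centre of its underside, z up.
- tin: Bystander: flat steel tin, 68 mm diameter, 45 mm high. Origin: centre of its underside, z up.
- spool: Bystander: wooden thread spool, 44 mm diameter, 48 mm high. Origin: centre of its underside, z up.
Mind the look-alikes: they are no part of the job. What is shaped like the handle3 but pink or purple is not meant.

How it is judged:
On the way, in this order (a step that is already met when the one before it is completed fails the run):
1. the cover is lifted right back (beyond 1.45 rad) (value of joint lid above 1.45 rad), for 0.2 s.
2. every handle lies flat across both rails in its bay, released (x of handle0 in the frame of rack between -0.016 and 0.016 m and y of handle0 in the frame of rack between -0.13 and 0.13 m and z of handle0 in the frame of rack between -0.004 and 0.004 m and angle between each of handle0, handle1, handle2, handle3, handle4's own z axis and vertical below 0.08 rad and angle between the x axis of each of handle0, handle1, handle2, handle3, handle4 and the x axis of case, either way round below 0.3 rad and x of handle1 in the frame of rack between -0.016 and 0.016 m and y of handle1 in the frame of rack between -0.13 and 0.13 m and z of handle1 in the frame of rack between -0.004 and 0.004 m and x of handle2 in the frame of rack between -0.016 and 0.016 m and y of handle2 in the frame of rack between -0.13 and 0.13 m and z of handle2 in the frame of rack between -0.004 and 0.004 m and x of handle3 in the frame of rack between -0.016 and 0.016 m and y of handle3 in the frame of rack between -0.13 and 0.13 m and z of handle3 in the frame of rack between -0.004 and 0.004 m and x of handle4 in the frame of rack between -0.016 and 0.016 m and y of handle4 in the frame of rack between -0.13 and 0.13 m and z of handle4 in the frame of rack between -0.004 and 0.004 m and contact force between the fingers and handle0 below 0.1 N and contact force between the fingers and handle1 below 0.1 N and contact force between the fingers and handle2 below 0.1 N and contact force between the fingers and handle3 below 0.1 N and contact force between the fingers and handle4 below 0.1 N), for 0.2 s.
3. the cover is fully down (value of joint lid below 0.03 rad), for 0.2 s.
4. the start button is pushed in with the cover down (value of joint lid below 0.03 rad and value of joint button above 0.0045 m), for 0.04 s.
At the end, for the whole second after the job is handed in: Every handle present lies at rest flat across both rails, between pins (underside within 4 mm of rail height, tilt under 0.08 rad), centred within 16 mm, along the case's x within 0.3 rad; the cover is down (under 0.03 rad) and the button is released after having been pressed past 4.5 mm (x of handle0 in the frame of rack between -0.016 and 0.016 m and y of handle0 in the frame of rack between -0.13 and 0.13 m and z of handle0 in the frame of rack between -0.004 and 0.004 m and angle between each of handle0, handle1, handle2, handle3, handle4's own z axis and vertical below 0.08 rad and angle between the x axis of each of handle0, handle1, handle2, handle3, handle4 and the x axis of case, either way round below 0.3 rad and x of handle1 in the frame of rack between -0.016 and 0.016 m and y of handle1 in the frame of rack between -0.13 and 0.13 m and z of handle1 in the frame of rack between -0.004 and 0.004 m and x of handle2 in the frame of rack between -0.016 and 0.016 m and y of handle2 in the frame of rack between -0.13 and 0.13 m and z of handle2 in the frame of rack between -0.004 and 0.004 m and x of handle3 in the frame of rack between -0.016 and 0.016 m and y of handle3 in the frame of rack between -0.13 and 0.13 m and z of handle3 in the frame of rack between -0.004 and 0.004 m and x of handle4 in the frame of rack between -0.016 and 0.016 m and y of handle4 in the frame of rack between -0.13 and 0.13 m and z of handle4 in the frame of rack between -0.004 and 0.004 m and linear speed of each of handle0, handle1, handle2, handle3, handle4 below 0.02 m/s and value of joint lid below 0.03 rad and value of joint button below 0.0025 m); the robot touches nothing.
It fails at once if the cover is dropped or slammed down (faster than 1.2 rad/s in the last 0.3 rad) (value of joint lid below 0.3 rad and velocity of joint lid below -1.2 rad/s).
It fails at once if the button is pushed while the cover is up (value of joint lid above 0.12 rad and value of joint button above 0.003 m).
It fails at once if the jar, pot, tin or spool is knocked over (angle between any of jar, pot, tin, spool's own z axis and vertical above 0.6 rad).
Of handle0, handle1, handle2, handle3, handle4 only 3 to 5 are there at a start; the rules pass over those that are not, and their reading is None.
At some moment in a run one of handle0, handle1, handle2, handle3, handle4 may be knocked a few centimetres aside while the robot is not near it.
Once in a run the grip may slacken for a moment while it holds something.
It also fails if it takes over 210 s, if anything falls off the work surface, if the arm or the gripper's body presses on something with over 40 N, if the wrist force passes 120 N, or if a joint passes its speed limit or range.

ROBOT

A 7-joint arm with a two-finger parallel gripper is mounted at the origin on the work surface. World frame = base frame: x ahead of the robot, y to its left, z up, the work surface at z = 0. Lengths are in m, angles in rad, forces in N, time in s.
With the tool pointing down it reaches from about 0.4 to 0.85 m from the base axis. Payload 4.4 kg.
Tool frame: the origin (TCP) lies midway between the tips of the shut fingers; the grasp point (between the pads) lies 19 mm behind it; z points along the fingers, y is the line along which they close (so a half turn about z gives the same grasp; the last joint's range is limited). The gripper opens to 94 mm and grips with 3 to 60 N. Pads are 16 mm wide; open, the fingers measure 119 mm over their backs; the gripper's body (75 mm by 177 mm) begins 78 mm behind the grasp point.
Start: joints at [1.078, 0.628, 0.038, 1.517, -0.027, 0.996, -0.02], TCP at [0.269, -0.592, 0.205] pointing down, gripper open.
Joint ranges: [-3.06, 3.06], [-0.37, 2.12], [-1.25, 1.32], [0.18, 2.47], [-1.1, 4.24], [0.23, 1.98], [-2.94, 2.94]. Speed limits (rad/s): [2.57, 2.57, 3.14, 3.14, 3.14, 3.14, 3.14].

INTERFACE

Orientations are given as a unit quaternion [w, x, y, z].
In Python, from bench import ctrl gives the robot as it stands.
- The arm moves only by the tool carry_out, never from a script. Its argument "motion" is a list of rows, each an object with "slide": the shift along the tool's x, y, z scaled (see below), a list of three; "angular": the turn, a rotation vector about the tool's x, y, z scaled (see below), a list of three; "claw": the opening, from 0 (shut) to 1 (fully open). A call has exactly 8 rows; each row shifts and turns the commanded pose from where the row before left it, along the tool's axes as they then stand; what a row does not reach is not made up. The controller multiplies each number of a shift by 0.5 m and each number of a turn by 4 degrees. A row lasts 1/10 s, in which the tool goes at most 50 mm and 8.59 degrees, less where a joint would pass 70% of its speed; a pose out of reach is approached as far as the arm can. A call with a number of a shift or a turn outside -1 to 1 is refused whole. A call with a gripper value outside its range is refused whole. The fingers move at their own pace and stop on an object; "newtons" is the grip in N (left out, the last holds). Time passes only in rows, so rows that do not move let the fingers close, or fill a call up. It gives the time, the measured TCP pose, the force, the opening and the grip force at its end, in the units of the state.
- ctrl.sense(): the state, without advancing time (a new reading comes with each control period).
- ctrl.read_camera(name): name is "scene" or "side" or "wrist"; returns a dict with "img" (420x560x3 uint8, red, green, blue), "depth" (420x560 float32, m along the optical axis (not along the pixel's ray), 0 where there is no reading), "K" (3x3 intrinsics, pixels), "D" ([k1, k2, p1, p2, k3] as OpenCV has them; the pictures are not rectified), "R" (3x3) and "t" (3): a world point X has camera coordinates R X + t. Camera axes: x right, y down, z forward; pixel columns grow to the right and rows downward; lengths in m; the calibration is good to about 2 mm. A picture is of the moment at which its call begins.
- ctrl.job_done(): hands the job in; it is judged then, once.
The state is a dict: "time": time; "joints": joint angles; "qvel": joint speeds; "joint_torque": joint torques, N m; "tcp_pos": TCP position; "tool_rot": TCP orientation; "contact_force": force on the tool from outside, world axes, zero at the start; "torque": the same for the moment, N m; "gripper_width": finger opening in m; "finger_force": force on a finger pad.
Only numpy, scipy, OpenCV 4.12 (cv2) and the standard library are available. Lean on these libraries where they do the work, as an engineer would, in place of code of your own. Each camera call takes 0.05 s, during which the arm holds its last target. There are 200 camera calls.

## Working session

There is one attempt and no reset: what is moved stays moved. The work goes in short steps, Python scripts to look and compute and a tool call to move; the robot and the scene stay as the last step left them, time stands still between calls to the robot, and variables do not carry over. Pictures are saved under pics/ and viewed, at most 14 in all, crops included, and the job is handed in when it is done.

Besides the shell and the picture viewer there is one more tool, called after ">>>" as a command line: name --argument value ..., lists and objects as JSON in quotes. carry_out: Moves the arm, as the interface text tells. Its arguments: {"type":"object","properties":{"motion":{"type":"array","items":{"type":"object","properties":{"slide":{"type":"array","items":{"type":"number"}},"angular":{"type":"array","items":{"type":"number"}},"claw":{"type":"number"}}}},"newtons":{"type":"number"}},"required":["motion"]}

```bash
mkdir -p pics; ls; cat > h.py <<'E'
import numpy as np, cv2
from bench import ctrl
def cam(n): return ctrl.read_camera(n)
def save(img,f): cv2.imwrite('pics/'+f,img[:,:,::-1])
def cloud(c):
    h,w=c['depth'].shape; u,v=np.meshgrid(np.arange(w),np.arange(h))
    p=cv2.undistortPoints(np.stack([u,v],-1).reshape(-1,1,2).astype(np.float64),c['K'],c['D']).reshape(h,w,2)
    z=c['depth'].astype(float); X=np.dstack([p[...,0]*z,p[...,1]*z,z])
    X=(X-c['t'])@c['R']; X[z==0]=np.nan
    return X
E
python3 - <<'E'
from h import *
a=cam('scene');b=cam('side')
save(a['img'],'scene0.png');save(b['img'],'side0.png')
for n,c in(('scene',a),('side',b)): np.savez(n+'.npz',**c)
s=ctrl.sense();print({k:np.round(v,3) for k,v in s.items()})
E
```

```text
pics
{'time': np.float64(0.1), 'joints': array([ 1.078,  0.629,  0.038,  1.518, -0.027,  0.996, -0.02 ]), 'qvel': array([ 0.   , -0.   , -0.002, -0.002, -0.002,  0.   ,  0.001]), 'joint_torque': array([ 3.0000e-03, -5.5078e+01,  1.1470e+00, -1.8711e+01, -5.2000e-02,
        1.9000e-02,  0.0000e+00]), 'tcp_pos': array([ 0.269, -0.591,  0.205]), 'tool_rot': array([-0.001,  0.977,  0.212, -0.   ]), 'contact_force': array([ 0.547, -0.116, -0.577]), 'torque': array([-0.046,  0.016, -0.002]), 'finger_force': np.float64(0.0), 'gripper_width': np.float64(0.094)}
```

View pics/scene0.png

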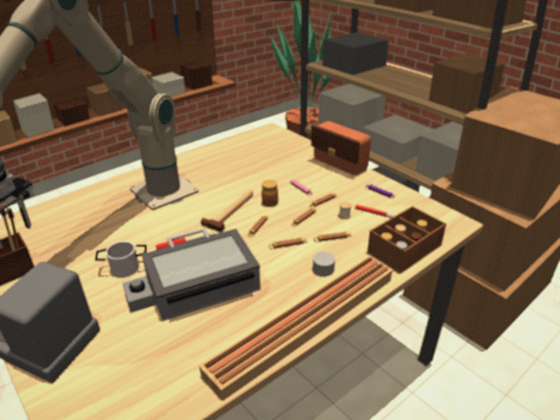

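View pics/side0.png

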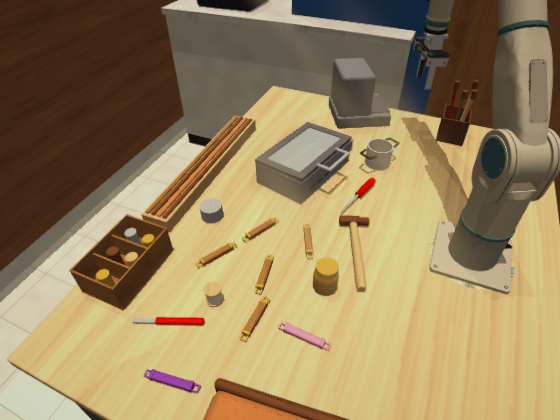

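Side view: the case with its cover about shut is at (305,158), with the grab bar at (333,165) and the button end towards the robot's right. There are five brown bars at (261,229), (216,254), (308,240), (264,273) and (255,318). The pink bar at (303,335) and purple bar at (172,381) are look-alikes, so I exclude them by colour. The jar is at (326,277), pot (379,153), tin (211,210) and spool (214,293).

```bash
cat >> h.py <<'E'
def load(n): return dict(np.load(n+'.npz'))
def rect(P):  # centre, long-axis yaw, size from xy points
    (c,s,a)=cv2.minAreaRect((P[:,:2]*1000).astype(np.float32))
    if s[0]<s[1]: s=s[::-1]; a+=90
    return np.array(c)/1000,(a+90)%180-90,np.array(s)
def bars(c,X,zlo=.009,zhi=.024,ylim=None):
    z=X[...,2]; m=((z>zlo)&(z<zhi)).astype(np.uint8)
    n,l,st,_=cv2.connectedComponentsWithStats(m,connectivity=8); out=[]
    for i in range(1,n):
        if st[i,4]<60: continue
        P=X[l==i]; r=rect(P); q=np.argwhere(l==i).mean(0)
        if 60<r[2][0]<160 and r[2][1]<45: out.append((q[::-1].round(),r[0].round(3),round(r[1],1),r[2].round(),np.median(c['img'][l==i],0),round(float(np.nanmedian(P[:,2])),4)))
    return out
E
python3 - <<'E'
from h import *
for n in('side','scene'):
    c=load(n);X=cloud(c);print(n,np.round(-c['R'].T@c['t'],2))
    for o in bars(c,X):print(*o)
    z=X[...,2];b=(X[...,0]>.2)&(X[...,0]<1.1)
    print('table z',np.nanmedian(z[b&(abs(z)<.01)]))
c=load('side');X=cloud(c)
for nm,(u,v) in dict(lidc=(305,150),bar=(333,165),jar=(326,268),pot=(379,150),tin=(211,206),spool=(214,289)).items(): print(nm,X[v-1:v+2,u-1:u+2].reshape(-1,3).mean(0).round(3))
save(cv2.resize(c['img'][110:350,170:410],(600,600),interpolation=cv2.INTER_CUBIC),'crop1.png')
E
```

```text
side [0.2  0.86 0.84]
[450. 139.] [ 0.121 -0.559] 1.4 [100.  13.] [53. 31. 18.] 0.0178
[377. 165.] [ 0.343 -0.295] 3.8 [86. 41.] [120.5 106.   90. ] 0.0163
[212. 218.] [0.735 0.162] 43.8 [67. 32.] [79. 75. 67.] 0.0161
[260. 228.] [0.584 0.151] 64.7 [109.  24.] [180. 122.  55.] 0.0139
[308. 240.] [0.438 0.134] -64.9 [107.  20.] [188. 138.  74.] 0.0142
[216. 254.] [0.655 0.286] 60.3 [105.  22.] [179. 118.  51.] 0.0139
[264. 273.] [0.502 0.293] -81.2 [119.  21.] [182. 121.  53.] 0.0143
[254. 317.] [0.466 0.417] 88.1 [110.  20.] [182. 121.  53.] 0.0152
[178. 320.] [0.631 0.503] 23.4 [121.  20.] [219.  15.   0.] 0.0122
[304. 335.] [0.342 0.418] -3.8 [108.  22.] [219. 152. 166.] 0.0148
[171. 380.] [0.56  0.632] 7.9 [106.  21.] [151.  67. 161.] 0.0151
table z -0.0007515864121242462
scene [ 1.54 -0.67  0.96]
[300. 186.] [0.342 0.417] -0.8 [121.  37.] [207. 129. 138.] 0.0143
[380. 190.] [0.568 0.629] 7.6 [133.  28.] [125.  65. 125.] 0.0154
[322. 199.] [0.47  0.416] -89.4 [129.  27.] [171.5 112.5  66. ] 0.015
[372. 210.] [0.64  0.498] 26.1 [128.  24.] [208.5  65.5  52. ] 0.0133
[303. 216.] [0.507 0.286] -78.8 [123.  28.] [177.5 115.   68. ] 0.0153
[258. 224.] [0.44  0.133] -63.0 [117.  24.] [179.5 117.   69. ] 0.0149
[212. 225.] [0.343 0.008] 23.2 [93. 26.] [60. 38. 24.] 0.0189
[332. 236.] [0.655 0.279] 64.2 [129.  30.] [176.  115.5  69. ] 0.0161
[188. 239.] [ 0.367 -0.101] 77.8 [108.  15.] [200.5 148.  124.5] 0.0185
[287. 242.] [0.587 0.142] 65.0 [125.  27.] [174. 111.  67.] 0.0147
[125. 271.] [ 0.375 -0.336] 67.1 [88. 39.] [95. 85. 79.] 0.0163
[ 16. 275.] [ 0.171 -0.617] 89.2 [114.  16.] [40. 23. 15.] 0.0169
[322. 271.] [0.764 0.128] 39.3 [65. 30.] [73. 69. 62.] 0.017
[142. 305.] [ 0.549 -0.362] 77.9 [72. 10.] [58. 55. 51.] 0.0165
table z 0.0008079042381124165
lidc [ 0.564 -0.166  0.095]
bar [ 0.451 -0.116  0.1  ]
jar [0.343 0.269 0.084]
pot [ 0.35  -0.364  0.028]
tin [0.744 0.15  0.044]
spool [0.58  0.41  0.048]
```

View pics/crop1.png

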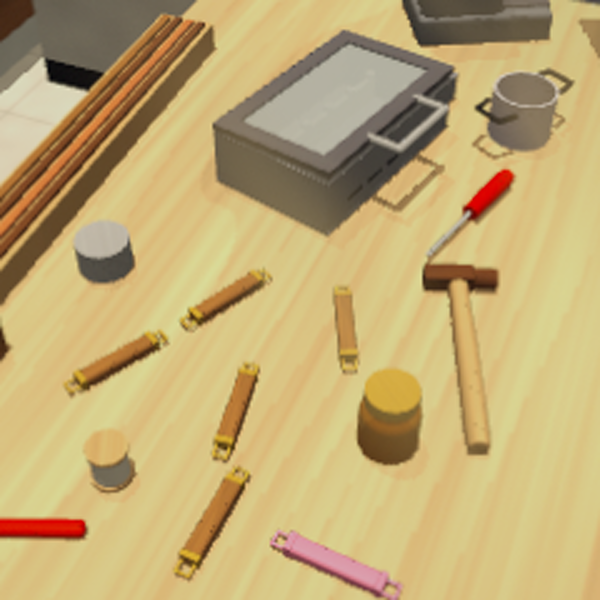

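Crop: all five bars are brown wood with brass loops at crop (225,298), (345,328), (115,362), (236,410), (212,522), so they are the handles. The pink bar at (335,565) isn't one. Next I fit the case pose.

```bash
cat > casefit.py <<'E'
from h import *
from scipy.optimize import least_squares
P=np.vstack([cloud(load(n)).reshape(-1,3) for n in('side','scene')])
P=P[~np.isnan(P[:,0])]
R=P[(P[:,0]>.42)&(P[:,0]<.85)&(P[:,1]<.12)&(P[:,1]>-.5)]
print('z hist',np.histogram(R[:,2],bins=np.arange(.03,.2,.005)))
L=R[(R[:,2]>.07)&(R[:,2]<.14)]
r=rect(L);print('lid all',r)
# top plane
T=R[(R[:,2]>.088)&(R[:,2]<.135)]
c0=np.median(T,0)
T=T[np.linalg.norm(T[:,:2]-c0[:2],axis=1)<.09]
A=np.c_[T[:,:2],np.ones(len(T))];k=np.linalg.lstsq(A,T[:,2],rcond=None)[0];print('plane',k,np.degrees(np.arctan(k[:2])))
E
python3 casefit.py
```

```text
z hist (array([ 361,  397,  656,  719,  344,  239,  164,  197,  261,  313,  596,
        234, 1555, 4031, 1981,  439,   17,    1,    1,    0,    0,    3,
          0,    2,    2,    2,    0,    1,    3,    2,    5,    3,    3]), array([0.03 , 0.035, 0.04 , 0.045, 0.05 , 0.055, 0.06 , 0.065, 0.07 ,
       0.075, 0.08 , 0.085, 0.09 , 0.095, 0.1  , 0.105, 0.11 , 0.115,
       0.12 , 0.125, 0.13 , 0.135, 0.14 , 0.145, 0.15 , 0.155, 0.16 ,
       0.165, 0.17 , 0.175, 0.18 , 0.185, 0.19 , 0.195]))
lid all (array([ 0.53560339, -0.25482187]), 75.38377380371094, array([475.15325928, 255.05201721]))
plane [-0.04448451  0.01341182  0.12527875] [-2.5470952   0.76839456]
```

```bash
cat >> casefit.py <<'E'
def sdf(p,P,hx=.093,hy=.148):
    c,s=np.cos(p[2]),np.sin(p[2]);d=P[:,:2]-p[:2]
    l=np.c_[d@[c,s],d@[-s,c]];q=abs(l)-[hx,hy]
    return np.where((q>0).any(1),np.linalg.norm(np.maximum(q,0),axis=1),q.max(1)),l
W=P[(P[:,2]>.05)&(P[:,2]<.078)&(P[:,0]>.42)&(P[:,0]<.85)&(P[:,1]<.08)&(P[:,1]>-.4)]
p=np.array([.58,-.17,-.2])
for it in range(6):
    d,l=sdf(p,W); w=W[abs(d)<(.04 if it<2 else .01)]
    p=least_squares(lambda p:sdf(p,w)[0],p,loss='soft_l1',f_scale=.003).x
d,l=sdf(p,w);print('case',p,np.degrees(p[2]),len(w),abs(d).mean())
for nm,m in dict(front=l[:,0]<-.085,back=l[:,0]>.085,py=l[:,1]>.14,my=l[:,1]<-.14).items(): print(nm,m.sum(),np.median(d[m]) if m.any() else 0)
# per-camera lid outline, bar and block
c,s=np.cos(p[2]),np.sin(p[2])
for n in('side','scene'):
    X=cloud(load(n)).reshape(-1,3);X=X[~np.isnan(X[:,0])];d=X[:,:2]-p[:2];l=np.c_[d@[c,s],d@[-s,c],X[:,2]]
    t=l[(abs(l[:,0])<.12)&(abs(l[:,1])<.17)&(l[:,2]>.088)&(l[:,2]<.125)]
    i=t[abs(t[:,0])<.08];print(n,'lid y',np.percentile(i[:,1],[.5,99.5]));i=t[(abs(t[:,1])>.08)&(abs(t[:,1])<.14)];print('x',np.percentile(i[:,0],[.5,99.5]))
    pf=np.polyfit(t[abs(t[:,0])<.085][:,0],t[abs(t[:,0])<.085][:,2],1);print('slope',pf)
    b=l[(l[:,0]<-.115)&(l[:,0]>-.16)&(abs(l[:,1])<.08)&(l[:,2]>.08)&(l[:,2]<.13)];print('bar',len(b),np.median(b,0),np.percentile(b[:,1],[1,99]))
    k=l[(l[:,1]<-.15)&(l[:,1]>-.24)&(abs(l[:,0])<.1)&(l[:,2]>.04)&(l[:,2]<.075)];print('block',np.percentile(k,[2,98],axis=0).round(3))
    k=k[k[:,2]>.05];print('button',len(k),k.mean(0).round(3),np.percentile(k,[5,95],axis=0).round(3))
E
python3 casefit.py|tail -18
```

```text
234, 1555, 4031, 1981,  439,   17,    1,    1,    0,    0,    3,
          0,    2,    2,    2,    0,    1,    3,    2,    5,    3,    3]), array([0.03 , 0.035, 0.04 , 0.045, 0.05 , 0.055, 0.06 , 0.065, 0.07 ,
       0.075, 0.08 , 0.085, 0.09 , 0.095, 0.1  , 0.105, 0.11 , 0.115,
       0.12 , 0.125, 0.13 , 0.135, 0.14 , 0.145, 0.15 , 0.155, 0.16 ,
       0.165, 0.17 , 0.175, 0.18 , 0.185, 0.19 , 0.195]))
lid all (array([ 0.53560339, -0.25482187]), 75.38377380371094, array([475.15325928, 255.05201721]))
plane [-0.04448451  0.01341182  0.12527875] [-2.5470952   0.76839456]
case [ 0.56997804 -0.17584502 -0.25174409] -14.423873684843503 885 0.0013513597570221506
front 290 0.0008350328849830307
back 274 0.0009603779758666567
py 340 0.00023783706781188574
my 78 0.000830071474661187
side lid y [-0.14759802  0.14985493]
x [-0.09486955  0.09228169]
slope [-0.04398434  0.09626627]
bar 135 [-0.13481975  0.00927835  0.1032489 ] [-0.0562223   0.06263207]
block [[-0.068 -0.216  0.041]
 [-0.061 -0.204  0.046]]casefit.py:34: RuntimeWarning: Mean of empty slice.
  k=k[k[:,2]>.05];print('button',len(k),k.mean(0).round(3),np.percentile(k,[5,95],axis=0).round(3))
  ret = um.true_divide(
Traceback (most recent call last):
  File "casefit.py", line 34, in <module>
    k=k[k[:,2]>.05];print('button',len(k),k.mean(0).round(3),np.percentile(k,[5,95],axis=0).round(3))
                                                             ~~~~~~~~~~~~~^^^^^^^^^^^^^^^^^
IndexError: index -1 is out of bounds for axis 0 with size 0
```

```bash
cat >> h.py <<'E'
from scipy.spatial.transform import Rotation as Ro
CASE=np.array([.570,-.176]);CY=np.radians(-14.4)
def loc(x,y): c,s=np.cos(CY),np.sin(CY); return CASE+[c*x-s*y,s*x+c*y]
def st():
    s=ctrl.sense();q=s['tool_rot'];R=Ro.from_quat([q[1],q[2],q[3],q[0]]).as_matrix()
    psi=np.degrees(np.arctan2(R[1,0],R[0,0]));tilt=np.degrees(np.arccos(-R[2,2]))
    print('t %.1f tcp'%s['time'],s['tcp_pos'].round(4),'psi %.1f tilt %.1f w %.4f ff %.1f'%(psi,tilt,s['gripper_width'],s['finger_force']),'F',s['contact_force'].round(1),'j7 %.2f'%s['joints'][6])
    return s['tcp_pos'],psi
def to(x,y,z,psi,frm=None):
    p,s=frm if frm else st(); d=np.array([x,y,z])-p; a=np.radians(psi)
    t=(psi-s+180)%360-180
    sl=np.array([d[0]*np.cos(a)+d[1]*np.sin(a),d[0]*np.sin(a)-d[1]*np.cos(a),-d[2]])/.5
    print('turn z total units %.2f'%(-t/4),' then slide total units',sl.round(4),'min rows %.1f'%(np.linalg.norm(sl)/.1)); return np.array([x,y,z]),psi
E
sed -i 's/^    k=k\[k\[:,2\]>.05\];/    k=k[k[:,2]>.05]\n    if len(k):/' casefit.py
python3 casefit.py|tail -6
python3 - <<'E'
from h import *
b=loc(-.132,.003); f=to(*b,.20,75.6); to(*b,.081,75.6,f)
th=.044+np.arange(17)/16*1.62
x=.093-.226*np.cos(th)+.005*np.sin(th);z=.085+.226*np.sin(th)+.005*np.cos(th)
print(np.c_[np.diff(x),-np.diff(z)].round(4)/.5)
E
```

```text
slope [-0.04678603  0.09912198]
bar 156 [-0.12787888 -0.00159899  0.10587134] [-0.06000181  0.05836875]
block [[-0.061 -0.219  0.041]
 [ 0.028 -0.152  0.07 ]]
button 182 [-0.011 -0.185  0.061] [[-0.029 -0.204  0.051]
 [ 0.004 -0.165  0.07 ]]
t 0.1 tcp [ 0.2689 -0.5912  0.2047] psi 24.5 tilt 0.1 w 0.0940 ff 0.0 F [ 0.5 -0.1 -0.6] j7 -0.02
turn z total units -12.79  then slide total units [0.96   0.1129 0.0094] min rows 9.7
turn z total units -0.00  then slide total units [0.    0.    0.238] min rows 2.4
[[ 0.0054 -0.0454]
 [ 0.0098 -0.0446]
 [ 0.0144 -0.0434]
 [ 0.0186 -0.0418]
 [ 0.0228 -0.0396]
 [ 0.0266 -0.0372]
 [ 0.0304 -0.0342]
 [ 0.0336 -0.031 ]
 [ 0.0366 -0.0274]
 [ 0.0392 -0.0236]
 [ 0.0414 -0.0196]
 [ 0.0432 -0.0152]
 [ 0.0444 -0.0108]
 [ 0.0454 -0.0062]
 [ 0.0458 -0.0016]
 [ 0.0456  0.003 ]]
```

>>> carry_out --motion '[{"angular": [0, 0, -1], "claw": 0.38}, {"angular": [0, 0, -1], "claw": 0.38}, {"angular": [0, 0, -1], "claw": 0.38}, {"angular": [0, 0, -1], "claw": 0.38}, {"angular": [0, 0, -1], "claw": 0.38}, {"angular": [0, 0, -1], "claw": 0.38}, {"angular": [0, 0, -1], "claw": 0.38}, {"angular": [0, 0, -1], "claw": 0.38}]' --newtons 35

```text
invalid input
```

>>> carry_out --motion '[{"angular": [0, 0, -1], "claw": 0.38}, {"angular": [0, 0, -1], "claw": 0.38}, {"angular": [0, 0, -1], "claw": 0.38}, {"angular": [0, 0, -1], "claw": 0.38}, {"angular": [0, 0, -0.8], "claw": 0.38}, {"slide": [0.08, 0.01, 0], "claw": 0.38}, {"slide": [0.08, 0.01, 0], "claw": 0.38}, {"slide": [0.08, 0.01, 0], "claw": 0.38}]'

```text
invalid input
```

>>> carry_out --motion '[{"slide": [0.09, 0.01, 0], "claw": 0.38}, {"slide": [0.09, 0.01, 0], "claw": 0.38}, {"slide": [0.09, 0.01, 0], "claw": 0.38}, {"slide": [0.09, 0.01, 0], "claw": 0.38}, {"slide": [0.09, 0.01, 0], "claw": 0.38}, {"slide": [0.09, 0.01, 0], "claw": 0.38}, {"slide": [0.09, 0.01, 0], "claw": 0.38}, {"slide": [0.09, 0.013, 0], "claw": 0.38}]'

```text
invalid input
```

```bash
python3 - <<'E'
from h import *
to(*loc(-.132,.003),.081,75.6)
c=cam('wrist');X=cloud(c);d=X[...,:2]-CASE;l=np.stack([d@[np.cos(CY),np.sin(CY)],d@[-np.sin(CY),np.cos(CY)]],-1)
m=(X[...,2]>.085)&(X[...,2]<.12)&(l[...,0]<-.118)&(l[...,0]>-.15)&(abs(l[...,1])<.04)
print(m.sum(),np.percentile(l[m][:,0],[5,50,95]),np.percentile(X[m][:,2],[5,50,95]));save(c['img'],'w1.png')
E
```

```text
t 0.1 tcp [ 0.2689 -0.5912  0.2047] psi 24.5 tilt 0.1 w 0.0940 ff 0.0 F [ 0.5 -0.1 -0.6] j7 -0.02
turn z total units -12.79  then slide total units [0.96   0.1129 0.2474] min rows 10.0Traceback (most recent call last):
  File "<stdin>", line 5, in <module>
    return _quantile_unchecked(
        a, q, axis, out, overwrite_input, method, keepdims, weights)
    return _ureduce(a,
                    func=_quantile_ureduce_func,
    ...<5 lines>...
                    overwrite_input=overwrite_input,
                    method=method)
    r = func(a, **kwargs)
    result = _quantile(arr,
                       quantiles=q,
    ...<2 lines>...
                       out=out,
                       weights=wgt)
    slices_having_nans = np.isnan(arr[-1, ...])
                                  ~~~^^^^^^^^^
IndexError: index -1 is out of bounds for axis 0 with size 0
```

>>> carry_out --motion '[{"slide": [0, 0, 0], "angular": [0, 0, -1], "claw": 0.38}, {"slide": [0, 0, 0], "angular": [0, 0, -1], "claw": 0.38}, {"slide": [0, 0, 0], "angular": [0, 0, -1], "claw": 0.38}, {"slide": [0, 0, 0], "angular": [0, 0, -1], "claw": 0.38}, {"slide": [0, 0, 0], "angular": [0, 0, -1], "claw": 0.38}, {"slide": [0, 0, 0], "angular": [0, 0, -1], "claw": 0.38}, {"slide": [0, 0, 0], "angular": [0, 0, -1], "claw": 0.38}, {"slide": [0, 0, 0], "angular": [0, 0, -1], "claw": 0.38}]' --newtons 35

```text
time: 0.95
tcp_pos: [0.2689, -0.5914, 0.2051]
tool_rot: [-0.0, 0.88, 0.474, 0.0]
contact_force: [0.6, -0.3, 0.4]
gripper_width: 0.0367
finger_force: 0.0
```

>>> carry_out --motion '[{"slide": [0, 0, 0], "angular": [0, 0, -1], "claw": 0.38}, {"slide": [0, 0, 0], "angular": [0, 0, -1], "claw": 0.38}, {"slide": [0, 0, 0], "angular": [0, 0, -1], "claw": 0.38}, {"slide": [0, 0, 0], "angular": [0, 0, -1], "claw": 0.38}, {"slide": [0, 0, 0], "angular": [0, 0, -0.8], "claw": 0.38}, {"slide": [0.08, 0.01, 0], "angular": [0, 0, 0], "claw": 0.38}, {"slide": [0.08, 0.01, 0], "angular": [0, 0, 0], "claw": 0.38}, {"slide": [0.08, 0.01, 0], "angular": [0, 0, 0], "claw": 0.38}]'

```text
time: 1.75
tcp_pos: [0.3134, -0.4777, 0.2051]
tool_rot: [-0.0, 0.79, 0.613, 0.0]
contact_force: [0.4, -0.0, -0.5]
gripper_width: 0.0359
finger_force: 0.0
```

>>> carry_out --motion '[{"slide": [0.09, 0.01, 0], "angular": [0, 0, 0], "claw": 0.38}, {"slide": [0.09, 0.01, 0], "angular": [0, 0, 0], "claw": 0.38}, {"slide": [0.09, 0.01, 0], "angular": [0, 0, 0], "claw": 0.38}, {"slide": [0.09, 0.01, 0], "angular": [0, 0, 0], "claw": 0.38}, {"slide": [0.09, 0.01, 0], "angular": [0, 0, 0], "claw": 0.38}, {"slide": [0.09, 0.01, 0], "angular": [0, 0, 0], "claw": 0.38}, {"slide": [0.09, 0.01, 0], "angular": [0, 0, 0], "claw": 0.38}, {"slide": [0.09, 0.013, 0], "angular": [0, 0, 0], "claw": 0.38}]'

```text
time: 2.55
tcp_pos: [0.4429, -0.139, 0.2055]
tool_rot: [0.0, 0.79, 0.613, -0.0]
contact_force: [-0.3, -0.6, -0.2]
gripper_width: 0.0357
finger_force: 0.0
```

```bash
python3 - <<'E'
from h import *
to(*loc(-.132,.003),.081,75.6)
c=cam('wrist');X=cloud(c);d=X[...,:2]-CASE;l=np.stack([d@[np.cos(CY),np.sin(CY)],d@[-np.sin(CY),np.cos(CY)]],-1)
m=(X[...,2]>.085)&(X[...,2]<.12)&(l[...,0]<-.118)&(l[...,0]>-.15)&(abs(l[...,1])<.04)
save(c['img'],'w1.png')
print(m.sum());print(np.percentile(l[m][:,0],[5,50,95]),np.percentile(X[m][:,2],[5,50,95]))
E
```

```text
t 2.5 tcp [ 0.4429 -0.139   0.2055] psi 75.6 tilt 0.0 w 0.0357 ff 0.0 F [-0.3 -0.6 -0.2] j7 -0.16
turn z total units 0.01  then slide total units [-0.0024  0.0006  0.249 ] min rows 2.5
1174
[-0.13716969 -0.1317933  -0.12632174] [0.10203952 0.10558025 0.10714901]
```

>>> carry_out --motion '[{"slide": [0, 0, 0.06], "angular": [0, 0, 0], "claw": 0.38}, {"slide": [0, 0, 0.06], "angular": [0, 0, 0], "claw": 0.38}, {"slide": [0, 0, 0.06], "angular": [0, 0, 0], "claw": 0.38}, {"slide": [0, 0, 0.045], "angular": [0, 0, 0], "claw": 0.38}, {"slide": [0, 0, 0.022], "angular": [0, 0, 0], "claw": 0.38}, {"slide": [0, 0, 0], "angular": [0, 0, 0], "claw": 0.0}, {"slide": [0, 0, 0], "angular": [0, 0, 0], "claw": 0.0}, {"slide": [0, 0, 0], "angular": [0, 0, 0], "claw": 0.0}]' --newtons 35

```text
time: 3.4
tcp_pos: [0.4437, -0.141, 0.083]
tool_rot: [0.001, 0.79, 0.613, 0.001]
contact_force: [0.1, -0.1, 0.2]
gripper_width: 0.0152
finger_force: 0.0
```

```bash
python3 -c "
from h import *
st()"
```

```text
t 3.4 tcp [ 0.4437 -0.141   0.083 ] psi 75.6 tilt 0.1 w 0.0152 ff 0.0 F [ 0.1 -0.1  0.2] j7 -0.25
```

>>> carry_out --motion '[{"slide": [0, 0, 0], "angular": [0, 0, 0], "claw": 0.0}, {"slide": [0, 0, 0], "angular": [0, 0, 0], "claw": 0.0}, {"slide": [0, 0.0054, -0.0454], "angular": [0, 0, 0], "claw": 0.0}, {"slide": [0, 0.0098, -0.0446], "angular": [0, 0, 0], "claw": 0.0}, {"slide": [0, 0.0144, -0.0434], "angular": [0, 0, 0], "claw": 0.0}, {"slide": [0, 0.0186, -0.0418], "angular": [0, 0, 0], "claw": 0.0}, {"slide": [0, 0.0228, -0.0396], "angular": [0, 0, 0], "claw": 0.0}, {"slide": [0, 0.0266, -0.0372], "angular": [0, 0, 0], "claw": 0.0}]'

```text
time: 4.2
tcp_pos: [0.4864, -0.152, 0.2079]
tool_rot: [-0.003, 0.79, 0.613, -0.002]
contact_force: [-3.3, 1.7, -5.0]
gripper_width: 0.0108
finger_force: 35.0
```

```bash
python3 -c "
from h import *
p,_=st();print((p[:2]-CASE)@[np.cos(CY),np.sin(CY)],p[2]+.019,'expect',[.093-.226*np.cos(.6515)+.003,.085+.226*np.sin(.6515)+.004])"
```

```text
t 4.2 tcp [ 0.4864 -0.152   0.2079] psi 75.6 tilt 0.4 w 0.0108 ff 35.0 F [-3.3  1.7 -5. ] j7 -0.16
-0.08693316461354252 0.2269291584755509 expect [np.float64(-0.0837095779532086), np.float64(0.2260418461342361)]
```

Tracking the arc well; continue.

>>> carry_out --motion '[{"slide": [0, 0.0304, -0.0342], "angular": [0, 0, 0], "claw": 0.0}, {"slide": [0, 0.0336, -0.031], "angular": [0, 0, 0], "claw": 0.0}, {"slide": [0, 0.0366, -0.0274], "angular": [0, 0, 0], "claw": 0.0}, {"slide": [0, 0.0392, -0.0236], "angular": [0, 0, 0], "claw": 0.0}, {"slide": [0, 0.0414, -0.0196], "angular": [0, 0, 0], "claw": 0.0}, {"slide": [0, 0.0432, -0.0152], "angular": [0, 0, 0], "claw": 0.0}, {"slide": [0, 0.0444, -0.0108], "angular": [0, 0, 0], "claw": 0.0}, {"slide": [0, 0.0454, -0.0062], "angular": [0, 0, 0], "claw": 0.0}]'

```text
time: 5.0
tcp_pos: [0.6418, -0.192, 0.2951]
tool_rot: [0.0, 0.79, 0.613, -0.0]
contact_force: [-5.1, 0.1, 7.3]
gripper_width: 0.0111
finger_force: 35.0
```

>>> carry_out --motion '[{"slide": [0, 0.0458, -0.0016], "angular": [0, 0, 0], "claw": 0.0}, {"slide": [0, 0.0456, 0.003], "angular": [0, 0, 0], "claw": 0.0}, {"slide": [0, 0, 0], "angular": [0, 0, 0], "claw": 0.0}, {"slide": [0, 0, 0], "angular": [0, 0, 0], "claw": 0.0}, {"slide": [0, 0, 0], "angular": [0, 0, 0], "claw": 0.4}, {"slide": [0, 0, 0], "angular": [0, 0, 0], "claw": 0.4}, {"slide": [0, 0, 0], "angular": [0, 0, 0], "claw": 0.4}, {"slide": [0, 0, 0], "angular": [0, 0, 0], "claw": 0.4}]'

```text
time: 5.8
tcp_pos: [0.6858, -0.2027, 0.2909]
tool_rot: [-0.001, 0.79, 0.613, -0.0]
contact_force: [-0.2, 0.5, 0.1]
gripper_width: 0.0366
finger_force: 0.0
```

```bash
python3 - <<'E'
from h import *
p,_=st();print((p[:2]-CASE)@[np.cos(CY),np.sin(CY)],p[2]+.019)
c=cam('side');save(c['img'],'side1.png');X=cloud(c)
for o in bars(c,X):print(*o)
E
```

```text
t 5.8 tcp [ 0.6858 -0.2027  0.2909] psi 75.7 tilt 0.1 w 0.0366 ff 0.0 F [-0.2  0.5  0.1] j7 -0.12
0.11881974158148358 0.3099017631227798
[420.  65.] [ 0.33  -1.221] 8.1 [149.  41.] [21. 40. 63.] 0.0163
[446.  78.] [ 0.187 -1.122] 1.8 [128.  25.] [76. 47. 23.] 0.0174
[545.  96.] [-0.256 -1.124] -1.9 [126.  24.] [74. 46. 22.] 0.0171
[450. 140.] [ 0.12 -0.56] -1.2 [100.  16.] [57. 34. 19.] 0.0163
[377. 164.] [ 0.344 -0.296] 1.3 [85. 40.] [123. 107.  92.] 0.0167
[212. 218.] [0.735 0.161] 46.5 [68. 32.] [83. 79. 70.] 0.0169
[260. 228.] [0.582 0.146] 65.9 [105.  21.] [186. 126.  57.] 0.0142
[308. 239.] [0.44 0.13] -64.4 [111.  20.] [195. 143.  76.] 0.0143
[216. 253.] [0.654 0.285] 60.5 [106.  25.] [184.  122.5  53. ] 0.014
[264. 273.] [0.502 0.296] -80.2 [114.  21.] [186.5 125.   55. ] 0.0145
[324. 290.] [0.338 0.28 ] 16.5 [61. 25.] [106.  72.  35.] 0.0167
[254. 317.] [0.466 0.418] 87.2 [119.  22.] [187. 125.  55.] 0.0151
[176. 320.] [0.646 0.509] 22.5 [152.  18.] [224.  18.   0.] 0.0123
[304. 335.] [0.341 0.419] -3.2 [110.  21.] [224. 157. 171.] 0.0147
[171. 380.] [0.561 0.631] 8.6 [121.  22.] [156.  70. 166.] 0.015
```

View pics/side1.png

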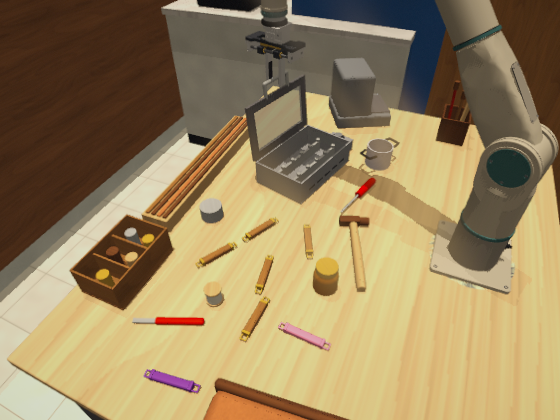

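Cover open at about 1.66 rad. The rails and pins are visible at (305,155), and all five handles are unmoved. On to the first handle.

```bash
python3 - <<'E'
from h import *
p,s=st()
f=to(.585,.147,.20,65,(p+[0,0,.06],s))
for y in(-.104,-.052,0,.052,.104): print(y,loc(0,y).round(4))
E
```

```text
t 5.8 tcp [ 0.686  -0.2028  0.291 ] psi 75.7 tilt 0.1 w 0.0372 ff 0.0 F [-0.8  0.2  0.8] j7 -0.12
turn z total units 2.67  then slide total units [ 0.5487 -0.4787  0.302 ] min rows 7.9
-0.104 [ 0.5441 -0.2767]
-0.052 [ 0.5571 -0.2264]
0 [ 0.57  -0.176]
0.052 [ 0.5829 -0.1256]
0.104 [ 0.5959 -0.0753]
```

>>> carry_out --motion '[{"slide": [0, 0, -0.04], "angular": [0, 0, 0], "claw": 0.4}, {"slide": [0, 0, -0.04], "angular": [0, 0, 0], "claw": 0.4}, {"slide": [0, 0, -0.04], "angular": [0, 0, 0], "claw": 0.4}, {"slide": [0, 0, 0], "angular": [0, 0, 0.9], "claw": 0.4}, {"slide": [0, 0, 0], "angular": [0, 0, 0.9], "claw": 0.4}, {"slide": [0, 0, 0], "angular": [0, 0, 0.87], "claw": 0.4}, {"slide": [0.055, -0.048, 0.03], "angular": [0, 0, 0], "claw": 0.4}, {"slide": [0.055, -0.048, 0.03], "angular": [0, 0, 0], "claw": 0.4}]' --newtons 40

```text
time: 6.65
tcp_pos: [0.6659, -0.1331, 0.3207]
tool_rot: [0.0, 0.844, 0.536, 0.0]
contact_force: [-0.3, 0.7, -0.1]
gripper_width: 0.0375
finger_force: 0.0
```

>>> carry_out --motion '[{"slide": [0.055, -0.048, 0.03], "angular": [0, 0, 0], "claw": 0.4}, {"slide": [0.055, -0.048, 0.03], "angular": [0, 0, 0], "claw": 0.4}, {"slide": [0.055, -0.048, 0.03], "angular": [0, 0, 0], "claw": 0.4}, {"slide": [0.055, -0.048, 0.03], "angular": [0, 0, 0], "claw": 0.4}, {"slide": [0.055, -0.048, 0.03], "angular": [0, 0, 0], "claw": 0.4}, {"slide": [0.055, -0.048, 0.03], "angular": [0, 0, 0], "claw": 0.4}, {"slide": [0.055, -0.048, 0.03], "angular": [0, 0, 0], "claw": 0.4}, {"slide": [0.055, -0.048, 0.03], "angular": [0, 0, 0], "claw": 0.4}]'

```text
time: 7.45
tcp_pos: [0.5847, 0.149, 0.2008]
tool_rot: [-0.0, 0.844, 0.537, 0.0]
contact_force: [0.2, 0.5, 0.0]
gripper_width: 0.0375
finger_force: 0.0
```

```bash
cat >> h.py <<'E'
def wrist(zlo=.009,zhi=.024):
    c=cam('wrist');X=cloud(c);np.savez('wrist.npz',**c)
    for o in bars(c,X,zlo,zhi):print(*o)
    return c,X
E
python3 - <<'E'
from h import *
st();c,X=wrist();save(c['img'],'w2.png')
E
```

```text
t 7.5 tcp [0.5847 0.149  0.2008] psi 65.0 tilt 0.0 w 0.0375 ff 0.0 F [0.2 0.5 0. ] j7 -0.88
[74. 28.] [0.467 0.389] 88.7 [68. 21.] [137.  94.  60.] 0.0157
[287.  53.] [0.651 0.273] 61.7 [110.  20.] [157. 107.  68.] 0.0159
[156. 106.] [0.504 0.288] -80.6 [128.  21.] [153. 104.  66.] 0.0157
[393. 131.] [0.73  0.157] 62.9 [64. 22.] [58. 58. 54.] 0.0164
[282. 194.] [0.585 0.145] 64.9 [127.  20.] [119.  94.  62.] 0.0158
[ 68. 188.] [0.364 0.255] 76.8 [63. 28.] [59. 40. 25.] 0.0171
[171. 250.] [0.438 0.14 ] -64.0 [110.  21.] [154. 105.  66.] 0.0156
[ 43. 271.] [0.286 0.182] -68.7 [124.  11.] [142. 113.  77.] 0.019
```

View pics/w2.png

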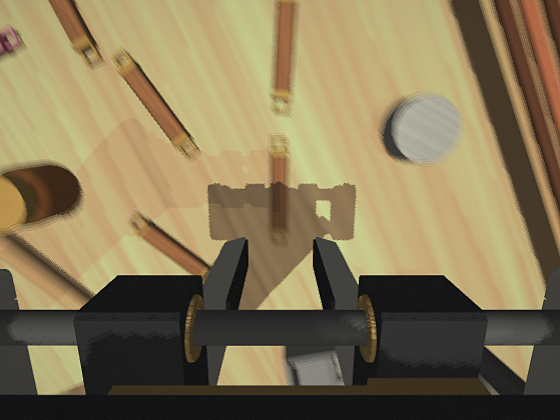

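Wrist view: handle A is between the fingers at (280,190), measured at (0.585, 0.145), yaw 65°. Grasp it.

>>> carry_out --motion '[{"slide": [-0.007, 0.003, 0.08], "angular": [0, 0, 0], "claw": 0.4}, {"slide": [0, 0, 0.09], "angular": [0, 0, 0], "claw": 0.4}, {"slide": [0, 0, 0.09], "angular": [0, 0, 0], "claw": 0.4}, {"slide": [0, 0, 0.08], "angular": [0, 0, 0], "claw": 0.4}, {"slide": [0, 0, 0.053], "angular": [0, 0, 0], "claw": 0.4}, {"slide": [0, 0, 0], "angular": [0, 0, 0], "claw": 0.4}, {"slide": [0, 0, 0], "angular": [0, 0, 0], "claw": 0.0}, {"slide": [0, 0, 0], "angular": [0, 0, 0], "claw": 0.0}]' --newtons 40

```text
time: 8.3
tcp_pos: [0.5856, 0.1439, 0.0054]
tool_rot: [0.0, 0.844, 0.537, 0.0]
contact_force: [0.0, 0.4, 0.2]
gripper_width: 0.0246
finger_force: 0.0
```

>>> carry_out --motion '[{"slide": [0, 0, 0], "angular": [0, 0, 0], "claw": 0.0}, {"slide": [0, 0, 0], "angular": [0, 0, 0], "claw": 0.0}, {"slide": [0, 0, -0.06], "angular": [0, 0, 0], "claw": 0.0}, {"slide": [0, 0, -0.08], "angular": [0, 0, 0], "claw": 0.0}, {"slide": [0, 0, -0.08], "angular": [0, 0, 0], "claw": 0.0}, {"slide": [0, 0, -0.08], "angular": [0, 0, 0], "claw": 0.0}, {"slide": [0, 0, -0.06], "angular": [0, 0, 0], "claw": 0.0}, {"slide": [0, 0, 0], "angular": [0, 0, 0], "claw": 0.0}]'

```text
time: 9.1
tcp_pos: [0.5883, 0.1448, 0.1899]
tool_rot: [0.001, 0.844, 0.537, 0.005]
contact_force: [-0.2, -0.7, -0.1]
gripper_width: 0.0197
finger_force: 40.0
```

```bash
python3 - <<'E'
from h import *
f=to(*loc(0,-.104),.18,-14.4); to(*loc(0,-.104),.050,-14.4,f)
E
```

```text
t 9.1 tcp [0.5883 0.1448 0.1899] psi 65.0 tilt 0.5 w 0.0197 ff 40.0 F [-0.2 -0.7 -0.1] j7 -0.88
turn z total units 19.84  then slide total units [0.1242 0.8386 0.0197] min rows 8.5
turn z total units -0.00  then slide total units [ 0.   -0.    0.26] min rows 2.6
```

>>> carry_out --motion '[{"slide": [0, 0, 0], "angular": [0, 0, 1], "claw": 0.0}, {"slide": [0, 0, 0], "angular": [0, 0, 1], "claw": 0.0}, {"slide": [0, 0, 0], "angular": [0, 0, 1], "claw": 0.0}, {"slide": [0, 0, 0], "angular": [0, 0, 1], "claw": 0.0}, {"slide": [0, 0, 0], "angular": [0, 0, 1], "claw": 0.0}, {"slide": [0, 0, 0], "angular": [0, 0, 1], "claw": 0.0}, {"slide": [0, 0, 0], "angular": [0, 0, 1], "claw": 0.0}, {"slide": [0, 0, 0], "angular": [0, 0, 1], "claw": 0.0}]'

```text
time: 9.9
tcp_pos: [0.5845, 0.1436, 0.1837]
tool_rot: [0.0, 0.959, 0.282, -0.001]
contact_force: [-0.3, -0.6, -1.2]
gripper_width: 0.0194
finger_force: 40.0
```

>>> carry_out --motion '[{"slide": [0, 0, 0], "angular": [0, 0, 1], "claw": 0.0}, {"slide": [0, 0, 0], "angular": [0, 0, 1], "claw": 0.0}, {"slide": [0, 0, 0], "angular": [0, 0, 1], "claw": 0.0}, {"slide": [0, 0, 0], "angular": [0, 0, 1], "claw": 0.0}, {"slide": [0, 0, 0], "angular": [0, 0, 1], "claw": 0.0}, {"slide": [0, 0, 0], "angular": [0, 0, 1], "claw": 0.0}, {"slide": [0, 0, 0], "angular": [0, 0, 1], "claw": 0.0}, {"slide": [0, 0, 0], "angular": [0, 0, 1], "claw": 0.0}]'

```text
time: 10.7
tcp_pos: [0.5844, 0.1436, 0.1837]
tool_rot: [0.0, 1.0, 0.007, -0.001]
contact_force: [-0.1, 0.2, -1.5]
gripper_width: 0.0195
finger_force: 40.0
```

>>> carry_out --motion '[{"slide": [0, 0, 0], "angular": [0, 0, 1], "claw": 0.0}, {"slide": [0, 0, 0], "angular": [0, 0, 1], "claw": 0.0}, {"slide": [0, 0, 0], "angular": [0, 0, 1], "claw": 0.0}, {"slide": [0, 0, 0], "angular": [0, 0, 0.85], "claw": 0.0}, {"slide": [0.012, 0.08, 0], "angular": [0, 0, 0], "claw": 0.0}, {"slide": [0.012, 0.08, 0], "angular": [0, 0, 0], "claw": 0.0}, {"slide": [0.012, 0.08, 0], "angular": [0, 0, 0], "claw": 0.0}, {"slide": [0.012, 0.08, 0], "angular": [0, 0, 0], "claw": 0.0}]'

```text
time: 11.5
tcp_pos: [0.5675, -0.0185, 0.1839]
tool_rot: [0.0, 0.992, -0.125, -0.001]
contact_force: [0.4, -0.4, -0.2]
gripper_width: 0.0194
finger_force: 40.0
```

>>> carry_out --motion '[{"slide": [0.012, 0.08, 0], "angular": [0, 0, 0], "claw": 0.0}, {"slide": [0.012, 0.08, 0], "angular": [0, 0, 0], "claw": 0.0}, {"slide": [0.012, 0.08, 0], "angular": [0, 0, 0], "claw": 0.0}, {"slide": [0.012, 0.08, 0], "angular": [0, 0, 0], "claw": 0.0}, {"slide": [0.012, 0.08, 0], "angular": [0, 0, 0], "claw": 0.0}, {"slide": [0.012, 0.08, 0], "angular": [0, 0, 0], "claw": 0.0}, {"slide": [0, 0, 0], "angular": [0, 0, 0], "claw": 0.0}, {"slide": [0, 0, 0], "angular": [0, 0, 0], "claw": 0.0}]'

```text
time: 12.3
tcp_pos: [0.5425, -0.2592, 0.1838]
tool_rot: [-0.0, 0.992, -0.127, -0.001]
contact_force: [0.2, 0.7, -1.1]
gripper_width: 0.0198
finger_force: 40.0
```

```bash
python3 - <<'E'
from h import *
to(*loc(0,-.104),.0505,-14.4)
c=cam('wrist');save(c['img'],'w3.png');X=cloud(c);d=X[...,:2]-CASE
l=np.dstack([d@[np.cos(CY),np.sin(CY)],d@[-np.sin(CY),np.cos(CY)],X[...,2]])
# rails: points around z=.045 ; pins z~.055
for nm,lo,hi in(('rail',.040,.050),('pin',.0525,.059)):
    m=(l[...,2]>lo)&(l[...,2]<hi)&(abs(l[...,0])<.07)&(abs(l[...,1])<.135)
    q=l[m]
    for s in(-1,1):
        k=q[(q[:,0]*s>.01)]
        if len(k): print(nm,s,len(k),np.percentile(k[:,0],[5,50,95]).round(4),np.median(k[:,2]).round(4))
    if nm=='pin':
        print(np.histogram(q[:,1],bins=np.arange(-.14,.15,.01)))
        for yy in(-130,-78,-26,26,78,130):
            k=q[abs(q[:,1]-yy/1000)<.02]; 
            if len(k): print(yy,k[:,1].mean().round(4),len(k))
E
```

```text
t 12.3 tcp [ 0.5425 -0.2592  0.1838] psi -14.6 tilt 0.1 w 0.0198 ff 40.0 F [ 0.2  0.7 -1.1] j7 -1.33
turn z total units -0.05  then slide total units [0.0118 0.0332 0.2666] min rows 2.7
rail -1 1620 [-0.0352 -0.0305 -0.0271] 0.045
rail 1 1742 [0.0288 0.0328 0.0365] 0.0452
pin -1 713 [-0.0364 -0.031  -0.0255] 0.0548
pin 1 890 [0.0271 0.0328 0.0383] 0.0548
(array([134, 133,   0,   0,   0,  44,  18,   0,   0,   0,  85, 226,   0,
         0,   0,  38, 261,  12,   0,   0,   3, 264,  55,   0,   0,   0,
       217, 113,   0]), array([-1.40000000e-01, -1.30000000e-01, -1.20000000e-01, -1.10000000e-01,
       -1.00000000e-01, -9.00000000e-02, -8.00000000e-02, -7.00000000e-02,
       -6.00000000e-02, -5.00000000e-02, -4.00000000e-02, -3.00000000e-02,
       -2.00000000e-02, -1.00000000e-02,  1.11022302e-16,  1.00000000e-02,
        2.00000000e-02,  3.00000000e-02,  4.00000000e-02,  5.00000000e-02,
        6.00000000e-02,  7.00000000e-02,  8.00000000e-02,  9.00000000e-02,
        1.00000000e-01,  1.10000000e-01,  1.20000000e-01,  1.30000000e-01,
        1.40000000e-01,  1.50000000e-01]))
-130 -0.1299 267
-78 -0.0817 62
-26 -0.0274 311
26 0.0243 311
78 0.0762 322
130 0.1282 330
```

View pics/w3.png

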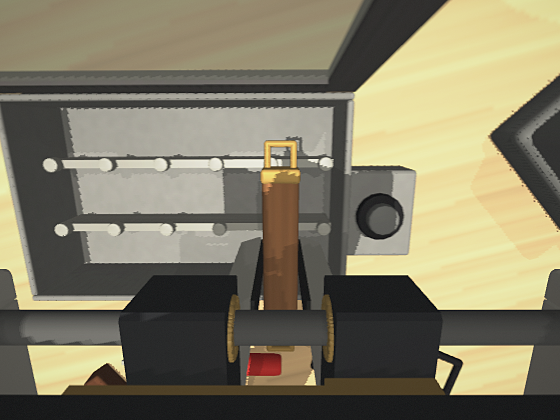

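Wrist view: handle A is held above the end bay between pins (216,230) and (325,230). The rails match the model to within 2 mm. I'll correct for that and lower it.

>>> carry_out --motion '[{"slide": [0.014, 0.0366, 0], "angular": [0, 0, 0], "claw": 0.0}, {"slide": [0, 0, 0.06], "angular": [0, 0, 0], "claw": 0.0}, {"slide": [0, 0, 0.07], "angular": [0, 0, 0], "claw": 0.0}, {"slide": [0, 0, 0.06], "angular": [0, 0, 0], "claw": 0.0}, {"slide": [0, 0, 0.045], "angular": [0, 0, 0], "claw": 0.0}, {"slide": [0, 0, 0.02], "angular": [0, 0, 0], "claw": 0.0}, {"slide": [0, 0, 0.0116], "angular": [0, 0, 0], "claw": 0.0}, {"slide": [0, 0, 0], "angular": [0, 0, 0], "claw": 0.0}]'

```text
time: 13.15
tcp_pos: [0.5466, -0.2769, 0.0518]
tool_rot: [-0.0, 0.992, -0.125, 0.0]
contact_force: [1.0, 0.1, -1.4]
gripper_width: 0.0194
finger_force: 40.0
```

```bash
sed -i 's/^CASE=.*/CASE=np.array([.5705,-.1779]);CY=np.radians(-14.4)/' h.py; python3 - <<'E'
from h import *
st(); print(loc(0,-.104))
E
```

```text
t 13.2 tcp [ 0.5466 -0.2769  0.0518] psi -14.3 tilt 0.0 w 0.0194 ff 40.0 F [ 1.   0.1 -1.4] j7 -1.28
[ 0.54463625 -0.27863265]
```

>>> carry_out --motion '[{"slide": [0, 0, 0], "angular": [0, 0, 0], "claw": 0.38}, {"slide": [0, 0, 0], "angular": [0, 0, 0], "claw": 0.38}, {"slide": [0, 0, 0], "angular": [0, 0, 0], "claw": 0.38}, {"slide": [0, 0, -0.06], "angular": [0, 0, 0], "claw": 0.38}, {"slide": [0, 0, -0.08], "angular": [0, 0, 0], "claw": 0.38}, {"slide": [0, 0, -0.08], "angular": [0, 0, 0], "claw": 0.38}, {"slide": [0, 0, -0.08], "angular": [0, 0, 0], "claw": 0.38}, {"slide": [0, 0, 0], "angular": [0, 0, 0], "claw": 0.38}]'

```text
time: 13.95
tcp_pos: [0.5495, -0.2801, 0.2079]
tool_rot: [0.002, 0.992, -0.126, 0.006]
contact_force: [0.4, -0.3, 0.0]
gripper_width: 0.0356
finger_force: 0.0
```

```bash
cat >> h.py <<'E'
def seated(X):  # handles in case frame, from tops ~.061
    d=X[...,:2]-CASE;l=np.dstack([d@[np.cos(CY),np.sin(CY)],d@[-np.sin(CY),np.cos(CY)],X[...,2]])
    for y in(-.104,-.052,0,.052,.104):
        m=(abs(l[...,1]-y)<.024)&(abs(l[...,0])<.07)&(l[...,2]>.0575)&(l[...,2]<.066)
        if m.sum()>80:
            c,a,s=rect(l[m]);print('bay',y,m.sum(),'c',c.round(4),'yaw %.1f'%a,s.round(),'z med %.4f sd %.4f'%(np.median(l[m][:,2]),l[m][:,2].std()))
E
python3 - <<'E'
from h import *
c,X=wrist();seated(X)
c=cam('side');X=cloud(c)
for o in bars(c,X):
    if o[1][1]>.05 and o[1][0]>.3: print(*o)
seated(X)
to(.439,.136,.20,-63.5)
E
```

```text
[237. 168.] [ 0.591 -0.24 ] 75.6 [73.  0.] [77. 75. 71.] 0.0196
[311. 226.] [ 0.502 -0.306] -14.3 [68.  0.] [56. 56. 54.] 0.0181
[281. 269.] [ 0.46  -0.258] 80.0 [75.  7.] [62. 62. 59.] 0.0172
bay -0.104 1790 c [ 0.0023 -0.1025] yaw 0.3 [99. 20.] z med 0.0610 sd 0.0010
[213. 217.] [0.734 0.162] 45.5 [67. 34.] [83. 79. 70.] 0.0169
[308. 239.] [0.439 0.132] -65.0 [115.  20.] [196. 144.  77.] 0.0145
[215. 254.] [0.657 0.289] 60.8 [113.  23.] [185. 123.  54.] 0.0142
[264. 273.] [0.503 0.287] -80.7 [117.  21.] [187. 126.  55.] 0.0143
[324. 290.] [0.337 0.28 ] 19.4 [62. 25.] [107.  73.  34.] 0.0163
[254. 317.] [0.467 0.423] 88.8 [120.  21.] [188. 126.  55.] 0.0151
[178. 320.] [0.637 0.505] 21.2 [135.  18.] [224.  17.   0.] 0.0121
[304. 335.] [0.347 0.418] -3.9 [117.  21.] [224. 157. 172.] 0.0146
[170. 380.] [0.566 0.632] 8.7 [107.  22.] [156.  70. 167.] 0.015
bay -0.104 86 c [-0.0013 -0.0991] yaw -0.9 [103.  25.] z med 0.0596 sd 0.0014
t 14.1 tcp [ 0.5464 -0.2781  0.2027] psi -14.4 tilt 0.1 w 0.0359 ff 0.0 F [-0.4 -0.2 -0.7] j7 -1.30
turn z total units 12.27  then slide total units [-0.8371 -0.1773  0.0054] min rows 8.6
```

Seated flat in bay −0.104. Next, handle C.

```bash
python3 - <<'E'
from h import *
to(.654,.282,.20,62)
E
```

```text
t 14.1 tcp [ 0.5464 -0.2781  0.2027] psi -14.4 tilt 0.1 w 0.0359 ff 0.0 F [-0.4 -0.2 -0.7] j7 -1.30
turn z total units -19.11  then slide total units [ 1.0902 -0.3359  0.0054] min rows 11.4
```

>>> carry_out --motion '[{"slide": [-0.006, -0.095, 0], "angular": [0, 0, 0], "claw": 0.4}, {"slide": [-0.006, -0.095, 0], "angular": [0, 0, 0], "claw": 0.4}, {"slide": [-0.006, -0.095, 0], "angular": [0, 0, 0], "claw": 0.4}, {"slide": [-0.006, -0.095, 0], "angular": [0, 0, 0], "claw": 0.4}, {"slide": [-0.006, -0.095, 0], "angular": [0, 0, 0], "claw": 0.4}, {"slide": [-0.006, -0.095, 0], "angular": [0, 0, 0], "claw": 0.4}, {"slide": [-0.006, -0.095, 0], "angular": [0, 0, 0], "claw": 0.4}, {"slide": [-0.006, -0.095, 0], "angular": [0, 0, 0], "claw": 0.4}]'

```text
time: 14.85
tcp_pos: [0.6163, 0.0978, 0.1996]
tool_rot: [0.001, 0.992, -0.126, -0.002]
contact_force: [0.3, 0.3, -0.4]
gripper_width: 0.0377
finger_force: 0.0
```

>>> carry_out --motion '[{"slide": [-0.006, -0.095, 0], "angular": [0, 0, 0], "claw": 0.4}, {"slide": [-0.006, -0.095, 0], "angular": [0, 0, 0], "claw": 0.4}, {"slide": [-0.006, -0.095, 0], "angular": [0, 0, 0], "claw": 0.4}, {"slide": [-0.006, -0.095, 0], "angular": [0, 0, 0], "claw": 0.4}, {"slide": [0, 0, 0], "angular": [0, 0, -1], "claw": 0.4}, {"slide": [0, 0, 0], "angular": [0, 0, -1], "claw": 0.4}, {"slide": [0, 0, 0], "angular": [0, 0, -1], "claw": 0.4}, {"slide": [0, 0, 0], "angular": [0, 0, -1], "claw": 0.4}]'

```text
time: 15.65
tcp_pos: [0.6519, 0.2827, 0.1989]
tool_rot: [0.001, 1.0, 0.015, -0.002]
contact_force: [0.8, -0.3, 0.3]
gripper_width: 0.0375
finger_force: 0.0
```

>>> carry_out --motion '[{"slide": [0, 0, 0], "angular": [0, 0, -1], "claw": 0.4}, {"slide": [0, 0, 0], "angular": [0, 0, -1], "claw": 0.4}, {"slide": [0, 0, 0], "angular": [0, 0, -1], "claw": 0.4}, {"slide": [0, 0, 0], "angular": [0, 0, -1], "claw": 0.4}, {"slide": [0, 0, 0], "angular": [0, 0, -1], "claw": 0.4}, {"slide": [0, 0, 0], "angular": [0, 0, -1], "claw": 0.4}, {"slide": [0, 0, 0], "angular": [0, 0, -1], "claw": 0.4}, {"slide": [0, 0, 0], "angular": [0, 0, -1], "claw": 0.4}]'

```text
time: 16.45
tcp_pos: [0.6519, 0.2826, 0.199]
tool_rot: [0.0, 0.957, 0.29, -0.002]
contact_force: [0.4, 0.2, 0.8]
gripper_width: 0.0377
finger_force: 0.0
```

>>> carry_out --motion '[{"slide": [0, 0, 0], "angular": [0, 0, -1], "claw": 0.4}, {"slide": [0, 0, 0], "angular": [0, 0, -1], "claw": 0.4}, {"slide": [0, 0, 0], "angular": [0, 0, -1], "claw": 0.4}, {"slide": [0, 0, 0], "angular": [0, 0, -1], "claw": 0.4}, {"slide": [0, 0, 0], "angular": [0, 0, -1], "claw": 0.4}, {"slide": [0, 0, 0], "angular": [0, 0, -1], "claw": 0.4}, {"slide": [0, 0, 0], "angular": [0, 0, -1], "claw": 0.4}, {"slide": [0, 0, 0], "angular": [0, 0, -0.1], "claw": 0.4}]'

```text
time: 17.25
tcp_pos: [0.652, 0.2826, 0.1993]
tool_rot: [-0.0, 0.857, 0.515, -0.002]
contact_force: [-1.0, 0.8, -0.1]
gripper_width: 0.0376
finger_force: 0.0
```

```bash
cat >> h.py <<'E'
def hover(z=.005):
    p,s=st();c,X=wrist(.0105);best=None
    for o in bars(c,X,.0105):
        if o[3][0]>118 and (best is None or np.linalg.norm(o[1]-p[:2])<np.linalg.norm(best[1]-p[:2])): best=o
    print('BEST',best[1],best[2]);ps=best[2]
    ps=min([ps-180,ps,ps+180],key=lambda a:abs((a-s+180)%360-180) if abs(a-s)<100 else 999)
    return to(best[1][0],best[1][1],z,ps,(p,s))
E
python3 - <<'E'
from h import *
hover()
E
```

```text
t 17.2 tcp [0.652  0.2826 0.1993] psi 62.0 tilt 0.2 w 0.0376 ff 0.0 F [-1.   0.8 -0.1] j7 -1.05
[151.  31.] [0.615 0.493] 23.0 [83. 17.] [196.  53.  48.] 0.0135
[350.  57.] [0.781 0.373] -89.9 [124.   1.] [53. 38. 27.] 0.0172
[473.  51.] [0.865 0.316] 9.4 [107.  17.] [54. 39. 28.] 0.0175
[ 76. 160.] [0.468 0.42 ] 89.4 [102.  22.] [152. 103.  66.] 0.0157
[283. 191.] [0.655 0.281] 61.8 [101.  20.] [104.  74.  48.] 0.016
[166. 243.] [0.505 0.29 ] -80.4 [101.  21.] [154. 104.  67.] 0.0158
[393. 240.] [0.743 0.166] 19.7 [65. 26.] [62. 61. 57.] 0.0172
BEST [0.781 0.373] -89.9
turn z total units -7.02  then slide total units [0.1804 0.2583 0.3885] min rows 5.0
```

>>> carry_out --motion '[{"slide": [0, 0.007, 0.08], "angular": [0, 0, 0], "claw": 0.4}, {"slide": [0, 0, 0.09], "angular": [0, 0, 0], "claw": 0.4}, {"slide": [0, 0, 0.09], "angular": [0, 0, 0], "claw": 0.4}, {"slide": [0, 0, 0.08], "angular": [0, 0, 0], "claw": 0.4}, {"slide": [0, 0, 0.05], "angular": [0, 0, 0], "claw": 0.4}, {"slide": [0, 0, 0], "angular": [0, 0, 0], "claw": 0.4}, {"slide": [0, 0, 0], "angular": [0, 0, 0], "claw": 0.0}, {"slide": [0, 0, 0], "angular": [0, 0, 0], "claw": 0.0}]' --newtons 40

```text
time: 18.1
tcp_pos: [0.6563, 0.2815, 0.0069]
tool_rot: [0.0, 0.857, 0.515, 0.0]
contact_force: [0.4, -0.3, 0.2]
gripper_width: 0.0252
finger_force: 0.0
```

>>> carry_out --motion '[{"slide": [0, 0, 0], "angular": [0, 0, 0], "claw": 0.0}, {"slide": [0, 0, 0], "angular": [0, 0, 0], "claw": 0.0}, {"slide": [0, 0, -0.06], "angular": [0, 0, 0], "claw": 0.0}, {"slide": [0, 0, -0.08], "angular": [0, 0, 0], "claw": 0.0}, {"slide": [0, 0, -0.08], "angular": [0, 0, 0], "claw": 0.0}, {"slide": [0, 0, -0.08], "angular": [0, 0, 0], "claw": 0.0}, {"slide": [0, 0, -0.06], "angular": [0, 0, 0], "claw": 0.0}, {"slide": [0, 0, 0], "angular": [0, 0, 0], "claw": 0.0}]'

```text
time: 18.9
tcp_pos: [0.6592, 0.283, 0.1927]
tool_rot: [0.0, 0.857, 0.515, 0.005]
contact_force: [0.3, 0.3, -0.8]
gripper_width: 0.0195
finger_force: 40.0
```

>>> carry_out --motion '[{"slide": [0, 0, 0], "angular": [0, 0, 1], "claw": 0.0}, {"slide": [0, 0, 0], "angular": [0, 0, 1], "claw": 0.0}, {"slide": [0, 0, 0], "angular": [0, 0, 1], "claw": 0.0}, {"slide": [0, 0, 0], "angular": [0, 0, 1], "claw": 0.0}, {"slide": [0, 0, 0], "angular": [0, 0, 1], "claw": 0.0}, {"slide": [0, 0, 0], "angular": [0, 0, 1], "claw": 0.0}, {"slide": [0, 0, 0], "angular": [0, 0, 1], "claw": 0.0}, {"slide": [0, 0, 0], "angular": [0, 0, 1], "claw": 0.0}]'

```text
time: 19.7
tcp_pos: [0.6554, 0.281, 0.1853]
tool_rot: [0.0, 0.966, 0.257, -0.001]
contact_force: [-0.4, -0.6, -0.3]
gripper_width: 0.0197
finger_force: 40.0
```

>>> carry_out --motion '[{"slide": [0, 0, 0], "angular": [0, 0, 1], "claw": 0.0}, {"slide": [0, 0, 0], "angular": [0, 0, 1], "claw": 0.0}, {"slide": [0, 0, 0], "angular": [0, 0, 1], "claw": 0.0}, {"slide": [0, 0, 0], "angular": [0, 0, 1], "claw": 0.0}, {"slide": [0, 0, 0], "angular": [0, 0, 1], "claw": 0.0}, {"slide": [0, 0, 0], "angular": [0, 0, 1], "claw": 0.0}, {"slide": [0, 0, 0], "angular": [0, 0, 1], "claw": 0.0}, {"slide": [0, 0, 0], "angular": [0, 0, 1], "claw": 0.0}]'

```text
time: 20.5
tcp_pos: [0.6554, 0.2811, 0.1853]
tool_rot: [0.0, 1.0, -0.019, -0.001]
contact_force: [-0.1, -0.1, -0.2]
gripper_width: 0.0193
finger_force: 40.0
```

>>> carry_out --motion '[{"slide": [0, 0, 0], "angular": [0, 0, 1], "claw": 0.0}, {"slide": [0, 0, 0], "angular": [0, 0, 1], "claw": 0.0}, {"slide": [0, 0, 0], "angular": [0, 0, 1], "claw": 0.0}, {"slide": [0, 0, 0], "angular": [0, 0, 0.1], "claw": 0.0}, {"slide": [0, 0, 0], "angular": [0, 0, 0], "claw": 0.0}, {"slide": [0, 0, 0], "angular": [0, 0, 0], "claw": 0.0}, {"slide": [0, 0, 0], "angular": [0, 0, 0], "claw": 0.0}, {"slide": [0, 0, 0], "angular": [0, 0, 0], "claw": 0.0}]'

```text
time: 21.3
tcp_pos: [0.6562, 0.2814, 0.1865]
tool_rot: [-0.0, 0.992, -0.125, -0.0]
contact_force: [0.5, -0.5, -0.0]
gripper_width: 0.0189
finger_force: 40.0
```

```bash
sed -i "s/if o\[3\]\[0\]>118 and/if 95<o[3][0]<140 and 16<o[3][1]<30 and/" h.py; python3 - <<'E'
from h import *
f=to(*loc(0,-.052),.185,-14.4);to(*loc(0,-.052),.0505,-14.4,f)
E
```

```text
t 21.3 tcp [0.6562 0.2814 0.1865] psi -14.4 tilt 0.0 w 0.0189 ff 40.0 F [ 0.5 -0.5 -0. ] j7 -2.17
turn z total units -0.00  then slide total units [0.0624 1.0363 0.0029] min rows 10.4
turn z total units -0.00  then slide total units [ 0.    -0.     0.269] min rows 2.7
```

>>> carry_out --motion '[{"slide": [0.0057, 0.0942, 0], "angular": [0, 0, 0], "claw": 0.0}, {"slide": [0.0057, 0.0942, 0], "angular": [0, 0, 0], "claw": 0.0}, {"slide": [0.0057, 0.0942, 0], "angular": [0, 0, 0], "claw": 0.0}, {"slide": [0.0057, 0.0942, 0], "angular": [0, 0, 0], "claw": 0.0}, {"slide": [0.0057, 0.0942, 0], "angular": [0, 0, 0], "claw": 0.0}, {"slide": [0.0057, 0.0942, 0], "angular": [0, 0, 0], "claw": 0.0}, {"slide": [0.0057, 0.0942, 0], "angular": [0, 0, 0], "claw": 0.0}, {"slide": [0.0057, 0.0942, 0], "angular": [0, 0, 0], "claw": 0.0}]'

```text
time: 22.1
tcp_pos: [0.584, -0.091, 0.1869]
tool_rot: [-0.0, 0.992, -0.125, 0.0]
contact_force: [0.6, -0.1, -0.0]
gripper_width: 0.0195
finger_force: 40.0
```

>>> carry_out --motion '[{"slide": [0.0057, 0.0942, 0], "angular": [0, 0, 0], "claw": 0.0}, {"slide": [0.0057, 0.0942, 0], "angular": [0, 0, 0], "claw": 0.0}, {"slide": [0.0057, 0.0942, 0], "angular": [0, 0, 0], "claw": 0.0}, {"slide": [0, 0, 0], "angular": [0, 0, 0], "claw": 0.0}, {"slide": [0, 0, 0.06], "angular": [0, 0, 0], "claw": 0.0}, {"slide": [0, 0, 0.06], "angular": [0, 0, 0], "claw": 0.0}, {"slide": [0, 0, 0.05], "angular": [0, 0, 0], "claw": 0.0}, {"slide": [0, 0, 0], "angular": [0, 0, 0], "claw": 0.0}]'

```text
time: 22.9
tcp_pos: [0.5551, -0.2266, 0.0985]
tool_rot: [-0.001, 0.992, -0.125, -0.003]
contact_force: [-0.8, 0.5, -0.8]
gripper_width: 0.0193
finger_force: 40.0
```

```bash
python3 - <<'E'
from h import *
to(*loc(0,-.052),.0515,-14.4)
c,X=wrist();
d=X[...,:2]-CASE;l=np.dstack([d@[np.cos(CY),np.sin(CY)],d@[-np.sin(CY),np.cos(CY)],X[...,2]])
m=(abs(l[...,1]+.052)<.014)&(l[...,2]>.09)&(l[...,2]<.125)&(l[...,0]>.02)
print('held tip x',np.percentile(l[m][:,0],99) if m.any() else None,m.sum()); m&=(l[...,0]<.045);print(np.median(l[m],0) if m.any() else 0)
E
```

```text
t 22.9 tcp [ 0.5551 -0.2266  0.0985] psi -14.4 tilt 0.4 w 0.0193 ff 40.0 F [-0.8  0.5 -0.8] j7 -1.37
turn z total units 0.00  then slide total units [0.0056 0.0021 0.094 ] min rows 0.9
[ 75. 296.] [ 0.523 -0.036] 39.6 [68. 34.] [65. 64. 61.] 0.0157
held tip x 0.09967617726386513 3970
[ 0.03282556 -0.05080348  0.10730557]
```

>>> carry_out --motion '[{"slide": [0.002, 0.002, 0.035], "angular": [0, 0, 0], "claw": 0.0}, {"slide": [0, 0, 0.035], "angular": [0, 0, 0], "claw": 0.0}, {"slide": [0, 0, 0.02], "angular": [0, 0, 0], "claw": 0.0}, {"slide": [0, 0, 0.01], "angular": [0, 0, 0], "claw": 0.0}, {"slide": [0, 0, 0], "angular": [0, 0, 0], "claw": 0.0}, {"slide": [0, 0, 0], "angular": [0, 0, 0], "claw": 0.38}, {"slide": [0, 0, 0], "angular": [0, 0, 0], "claw": 0.38}, {"slide": [0, 0, 0], "angular": [0, 0, 0], "claw": 0.38}]'

```text
time: 23.75
tcp_pos: [0.5586, -0.2295, 0.052]
tool_rot: [0.0, 0.992, -0.126, 0.0]
contact_force: [0.7, -0.3, -0.5]
gripper_width: 0.0353
finger_force: 0.0
```

>>> carry_out --motion '[{"slide": [0, 0, 0], "angular": [0, 0, 0], "claw": 0.38}, {"slide": [0, 0, -0.06], "angular": [0, 0, 0], "claw": 0.38}, {"slide": [0, 0, -0.08], "angular": [0, 0, 0], "claw": 0.38}, {"slide": [0, 0, -0.08], "angular": [0, 0, 0], "claw": 0.38}, {"slide": [0, 0, -0.07], "angular": [0, 0, 0], "claw": 0.38}, {"slide": [0, 0, 0], "angular": [0, 0, 0], "claw": 0.38}, {"slide": [0, 0, 0], "angular": [0, 0, 0], "claw": 0.38}, {"slide": [0, 0, 0], "angular": [0, 0, 0], "claw": 0.38}]'

```text
time: 24.55
tcp_pos: [0.5572, -0.2289, 0.1952]
tool_rot: [-0.0, 0.992, -0.126, -0.001]
contact_force: [-0.3, 0.3, -0.2]
gripper_width: 0.0356
finger_force: 0.0
```

```bash
python3 - <<'E'
from h import *
c,X=wrist();seated(X)
c=cam('side');X=cloud(c)
for o in bars(c,X):
    if o[1][1]>.05 and o[1][0]>.3 and o[3][0]>95: print(*o)
to(.439,.136,.20,-14.4)
E
```

```text
[149. 262.] [ 0.51  -0.069] 56.7 [124.  39.] [63. 63. 60.] 0.0167
[280. 267.] [ 0.473 -0.208] 76.2 [72.  2.] [63. 63. 60.] 0.017
[267. 358.] [ 0.353 -0.159] 71.1 [105.  21.] [133.  37.  34.] 0.0193
bay -0.104 1847 c [ 0.0029 -0.1024] yaw 0.2 [98. 20.] z med 0.0609 sd 0.0010
bay -0.052 1977 c [ 0.001  -0.0531] yaw 0.5 [100.  20.] z med 0.0610 sd 0.0011
[308. 240.] [0.438 0.135] -64.8 [102.  20.] [195. 143.  77.] 0.0142
[255. 271.] [0.526 0.297] -81.3 [117.  21.] [188. 126.  55.] 0.0145
[254. 317.] [0.467 0.417] 88.2 [118.  21.] [188.  125.5  55. ] 0.015
[179. 320.] [0.631 0.503] 23.5 [122.  20.] [224.  16.   0.] 0.0122
[304. 335.] [0.343 0.418] -4.5 [112.  21.] [224. 157. 171.] 0.0147
[171. 380.] [0.563 0.632] 8.1 [111.  22.] [156.  70. 166.] 0.0148
t 24.6 tcp [ 0.5571 -0.2289  0.1948] psi -14.4 tilt 0.2 w 0.0355 ff 0.0 F [ 0.  -0.6 -0. ] j7 -1.39
turn z total units -0.01  then slide total units [-0.4104 -0.6481 -0.0103] min rows 7.7
```

Handle D has been knocked to (0.526, 0.297), and I'll re-measure it when I get there. Now handle B.

>>> carry_out --motion '[{"slide": [-0.0513, -0.081, 0], "angular": [0, 0, 0], "claw": 0.4}, {"slide": [-0.0513, -0.081, 0], "angular": [0, 0, 0], "claw": 0.4}, {"slide": [-0.0513, -0.081, 0], "angular": [0, 0, 0], "claw": 0.4}, {"slide": [-0.0513, -0.081, 0], "angular": [0, 0, 0], "claw": 0.4}, {"slide": [-0.0513, -0.081, 0], "angular": [0, 0, 0], "claw": 0.4}, {"slide": [-0.0513, -0.081, 0], "angular": [0, 0, 0], "claw": 0.4}, {"slide": [-0.0513, -0.081, 0], "angular": [0, 0, 0], "claw": 0.4}, {"slide": [-0.0513, -0.081, 0], "angular": [0, 0, 0], "claw": 0.4}]'

```text
time: 25.45
tcp_pos: [0.4388, 0.137, 0.1957]
tool_rot: [0.0, 0.992, -0.126, -0.001]
contact_force: [1.0, -0.4, -0.6]
gripper_width: 0.0375
finger_force: 0.0
```

>>> carry_out --motion '[{"slide": [0, 0, 0], "angular": [0, 0, -1], "claw": 0.4}, {"slide": [0, 0, 0], "angular": [0, 0, -1], "claw": 0.4}, {"slide": [0, 0, 0], "angular": [0, 0, -1], "claw": 0.4}, {"slide": [0, 0, 0], "angular": [0, 0, -1], "claw": 0.4}, {"slide": [0, 0, 0], "angular": [0, 0, -1], "claw": 0.4}, {"slide": [0, 0, 0], "angular": [0, 0, -1], "claw": 0.4}, {"slide": [0, 0, 0], "angular": [0, 0, -1], "claw": 0.4}, {"slide": [0, 0, 0], "angular": [0, 0, -1], "claw": 0.4}]'

```text
time: 26.25
tcp_pos: [0.4396, 0.1353, 0.1955]
tool_rot: [0.0, 0.988, 0.154, -0.001]
contact_force: [0.3, 0.2, -0.3]
gripper_width: 0.0375
finger_force: 0.0
```

>>> carry_out --motion '[{"slide": [0, 0, 0], "angular": [0, 0, -1], "claw": 0.4}, {"slide": [0, 0, 0], "angular": [0, 0, -1], "claw": 0.4}, {"slide": [0, 0, 0], "angular": [0, 0, -1], "claw": 0.4}, {"slide": [0, 0, 0], "angular": [0, 0, -1], "claw": 0.4}, {"slide": [0, 0, 0], "angular": [0, 0, -1], "claw": 0.4}, {"slide": [0, 0, 0], "angular": [0, 0, -1], "claw": 0.4}, {"slide": [0, 0, 0], "angular": [0, 0, -1], "claw": 0.4}, {"slide": [0, 0, 0], "angular": [0, 0, -1], "claw": 0.4}]'

```text
time: 27.05
tcp_pos: [0.4395, 0.1353, 0.1955]
tool_rot: [-0.0, 0.907, 0.421, -0.001]
contact_force: [0.2, -0.9, -0.3]
gripper_width: 0.0374
finger_force: 0.0
```

>>> carry_out --motion '[{"slide": [0, 0, 0], "angular": [0, 0, -1], "claw": 0.4}, {"slide": [0, 0, 0], "angular": [0, 0, -1], "claw": 0.4}, {"slide": [0, 0, 0], "angular": [0, 0, -1], "claw": 0.4}, {"slide": [0, 0, 0], "angular": [0, 0, -1], "claw": 0.4}, {"slide": [0, 0, 0], "angular": [0, 0, -1], "claw": 0.4}, {"slide": [0, 0, 0], "angular": [0, 0, -1], "claw": 0.4}, {"slide": [0, 0, 0], "angular": [0, 0, -1], "claw": 0.4}, {"slide": [0, 0, 0], "angular": [0, 0, -1], "claw": 0.4}]'

```text
time: 27.85
tcp_pos: [0.4395, 0.1354, 0.1955]
tool_rot: [-0.001, 0.756, 0.654, -0.001]
contact_force: [-1.1, 0.2, -0.2]
gripper_width: 0.0375
finger_force: 0.0
```

>>> carry_out --motion '[{"slide": [0, 0, 0], "angular": [0, 0, -1], "claw": 0.4}, {"slide": [0, 0, 0], "angular": [0, 0, -1], "claw": 0.4}, {"slide": [0, 0, 0], "angular": [0, 0, -1], "claw": 0.4}, {"slide": [0, 0, 0], "angular": [0, 0, -1], "claw": 0.4}, {"slide": [0, 0, 0], "angular": [0, 0, -1], "claw": 0.4}, {"slide": [0, 0, 0], "angular": [0, 0, -1], "claw": 0.4}, {"slide": [0, 0, 0], "angular": [0, 0, -1], "claw": 0.4}, {"slide": [0, 0, 0], "angular": [0, 0, -1], "claw": 0.4}]'

```text
time: 28.65
tcp_pos: [0.4396, 0.1353, 0.1955]
tool_rot: [-0.001, 0.547, 0.837, -0.001]
contact_force: [0.4, 0.6, -0.3]
gripper_width: 0.0377
finger_force: 0.0
```

>>> carry_out --motion '[{"slide": [0, 0, 0], "angular": [0, 0, -0.6], "claw": 0.4}, {"slide": [0, 0, 0], "angular": [0, 0, 0], "claw": 0.4}, {"slide": [0, 0, 0], "angular": [0, 0, 0], "claw": 0.4}, {"slide": [0, 0, 0], "angular": [0, 0, 0], "claw": 0.4}, {"slide": [0, 0, 0], "angular": [0, 0, 0], "claw": 0.4}, {"slide": [0, 0, 0], "angular": [0, 0, 0], "claw": 0.4}, {"slide": [0, 0, 0], "angular": [0, 0, 0], "claw": 0.4}, {"slide": [0, 0, 0], "angular": [0, 0, 0], "claw": 0.4}]'

```text
time: 29.45
tcp_pos: [0.4402, 0.1356, 0.1965]
tool_rot: [0.0, 0.53, 0.848, 0.0]
contact_force: [-1.1, -0.2, -0.0]
gripper_width: 0.0375
finger_force: 0.0
```

```bash
python3 - <<'E'
from h import *
hover()
E
```

```text
t 29.4 tcp [0.4402 0.1356 0.1965] psi 116.0 tilt 0.0 w 0.0375 ff 0.0 F [-1.1 -0.2 -0. ] j7 -0.20
[419.  96.] [0.528 0.292] -80.2 [102.  22.] [157. 106.  68.] 0.016
[278. 194.] [0.44  0.133] -65.1 [104.  20.] [98. 68. 45.] 0.016
[497. 283.] [0.728 0.151] 76.6 [65. 25.] [59. 59. 54.] 0.0174
[244. 366.] [ 0.498 -0.087] 75.8 [87.  2.] [50. 49. 47.] 0.0174
BEST [0.44  0.133] -65.1
turn z total units 0.27  then slide total units [-0.0045 -0.0025  0.3831] min rows 3.8
```

>>> carry_out --motion '[{"slide": [-0.0045, -0.0025, 0.08], "angular": [0, 0, 0.27], "claw": 0.4}, {"slide": [0, 0, 0.09], "angular": [0, 0, 0], "claw": 0.4}, {"slide": [0, 0, 0.09], "angular": [0, 0, 0], "claw": 0.4}, {"slide": [0, 0, 0.08], "angular": [0, 0, 0], "claw": 0.4}, {"slide": [0, 0, 0.043], "angular": [0, 0, 0], "claw": 0.4}, {"slide": [0, 0, 0], "angular": [0, 0, 0], "claw": 0.4}, {"slide": [0, 0, 0], "angular": [0, 0, 0], "claw": 0.0}, {"slide": [0, 0, 0], "angular": [0, 0, 0], "claw": 0.0}]' --newtons 40

```text
time: 30.3
tcp_pos: [0.4409, 0.1334, 0.0062]
tool_rot: [0.001, 0.538, 0.843, 0.001]
contact_force: [0.7, -0.0, -0.8]
gripper_width: 0.0248
finger_force: 0.0
```

>>> carry_out --motion '[{"slide": [0, 0, 0], "angular": [0, 0, 0], "claw": 0.0}, {"slide": [0, 0, 0], "angular": [0, 0, 0], "claw": 0.0}, {"slide": [0, 0, -0.06], "angular": [0, 0, 0], "claw": 0.0}, {"slide": [0, 0, -0.08], "angular": [0, 0, 0], "claw": 0.0}, {"slide": [0, 0, -0.08], "angular": [0, 0, 0], "claw": 0.0}, {"slide": [0, 0, -0.08], "angular": [0, 0, 0], "claw": 0.0}, {"slide": [0, 0, -0.06], "angular": [0, 0, 0], "claw": 0.0}, {"slide": [0, 0, 0], "angular": [0, 0, 0], "claw": 0.0}]'

```text
time: 31.1
tcp_pos: [0.4426, 0.1338, 0.189]
tool_rot: [0.003, 0.538, 0.843, 0.003]
contact_force: [1.6, -0.1, -1.7]
gripper_width: 0.0196
finger_force: 40.0
```

>>> carry_out --motion '[{"slide": [0, 0, 0], "angular": [0, 0, -1], "claw": 0.0}, {"slide": [0, 0, 0], "angular": [0, 0, -1], "claw": 0.0}, {"slide": [0, 0, 0], "angular": [0, 0, -1], "claw": 0.0}, {"slide": [0, 0, 0], "angular": [0, 0, -1], "claw": 0.0}, {"slide": [0, 0, 0], "angular": [0, 0, -1], "claw": 0.0}, {"slide": [0, 0, 0], "angular": [0, 0, -1], "claw": 0.0}, {"slide": [0, 0, 0], "angular": [0, 0, -1], "claw": 0.0}, {"slide": [0, 0, 0], "angular": [0, 0, -1], "claw": 0.0}]'

```text
time: 31.9
tcp_pos: [0.4393, 0.1325, 0.1841]
tool_rot: [-0.001, 0.284, 0.959, -0.001]
contact_force: [-1.8, -0.1, -0.1]
gripper_width: 0.0195
finger_force: 40.0
```

>>> carry_out --motion '[{"slide": [0, 0, 0], "angular": [0, 0, -1], "claw": 0.0}, {"slide": [0, 0, 0], "angular": [0, 0, -1], "claw": 0.0}, {"slide": [0, 0, 0], "angular": [0, 0, -1], "claw": 0.0}, {"slide": [0, 0, 0], "angular": [0, 0, -1], "claw": 0.0}, {"slide": [0, 0, 0], "angular": [0, 0, -0.65], "claw": 0.0}, {"slide": [0, 0, 0], "angular": [0, 0, 0], "claw": 0.0}, {"slide": [0, 0, 0], "angular": [0, 0, 0], "claw": 0.0}, {"slide": [0, 0, 0], "angular": [0, 0, 0], "claw": 0.0}]'

```text
time: 32.7
tcp_pos: [0.4398, 0.1328, 0.1847]
tool_rot: [-0.0, 0.127, 0.992, -0.0]
contact_force: [-0.3, -0.3, -1.2]
gripper_width: 0.0193
finger_force: 40.0
```

```bash
python3 - <<'E'
from h import *
f=to(*loc(0,0),.185,165.6);to(*loc(0,0),.0515,165.6,f)
E
```

```text
t 32.7 tcp [0.4398 0.1328 0.1847] psi 165.5 tilt 0.0 w 0.0193 ff 40.0 F [-0.3 -0.3 -1.2] j7 0.47
turn z total units -0.04  then slide total units [-0.4078 -0.5369 -0.0006] min rows 6.7
turn z total units -0.00  then slide total units [0.    0.    0.267] min rows 2.7
```

>>> carry_out --motion '[{"slide": [-0.051, -0.0671, 0], "angular": [0, 0, 0], "claw": 0.0}, {"slide": [-0.051, -0.0671, 0], "angular": [0, 0, 0], "claw": 0.0}, {"slide": [-0.051, -0.0671, 0], "angular": [0, 0, 0], "claw": 0.0}, {"slide": [-0.051, -0.0671, 0], "angular": [0, 0, 0], "claw": 0.0}, {"slide": [-0.051, -0.0671, 0], "angular": [0, 0, 0], "claw": 0.0}, {"slide": [-0.051, -0.0671, 0], "angular": [0, 0, 0], "claw": 0.0}, {"slide": [-0.051, -0.0671, 0], "angular": [0, 0, 0], "claw": 0.0}, {"slide": [-0.051, -0.0671, 0], "angular": [0, 0, 0], "claw": 0.0}]'

```text
time: 33.5
tcp_pos: [0.5706, -0.1798, 0.1848]
tool_rot: [-0.0, 0.127, 0.992, -0.0]
contact_force: [0.8, 0.3, -1.6]
gripper_width: 0.0197
finger_force: 40.0
```

>>> carry_out --motion '[{"slide": [0, 0, 0], "angular": [0, 0, 0], "claw": 0.0}, {"slide": [0, 0, 0], "angular": [0, 0, 0], "claw": 0.0}, {"slide": [0, 0, 0.05], "angular": [0, 0, 0], "claw": 0.0}, {"slide": [0, 0, 0.06], "angular": [0, 0, 0], "claw": 0.0}, {"slide": [0, 0, 0.06], "angular": [0, 0, 0], "claw": 0.0}, {"slide": [0, 0, 0], "angular": [0, 0, 0], "claw": 0.0}, {"slide": [0, 0, 0], "angular": [0, 0, 0], "claw": 0.0}, {"slide": [0, 0, 0], "angular": [0, 0, 0], "claw": 0.0}]'

```text
time: 34.3
tcp_pos: [0.5716, -0.1771, 0.1018]
tool_rot: [0.001, 0.126, 0.992, 0.0]
contact_force: [-0.0, 0.3, -0.8]
gripper_width: 0.0194
finger_force: 40.0
```

```bash
cat >> h.py <<'E'
def held(y,psi):
    to(*loc(0,y),.0515,psi)
    c=cam('wrist');X=cloud(c);d=X[...,:2]-CASE;l=np.dstack([d@[np.cos(CY),np.sin(CY)],d@[-np.sin(CY),np.cos(CY)],X[...,2]])
    m=(abs(l[...,1]-y)<.016)&(l[...,2]>.088)&(l[...,2]<.14)&(abs(l[...,0])<.085)
    q=l[m];print('held',m.sum(),'x',np.percentile(q[:,0],[1,99]).round(4),'y %.4f'%np.median(q[:,1]),'z',np.median(q[:,2]).round(4),'slope',np.polyfit(q[:,0],q[:,2],1)[0].round(3) ) if m.any() else print('nothing held?')
    return c
E
python3 - <<'E'
from h import *
held(0,165.6)
E
```

```text
t 34.3 tcp [ 0.5716 -0.1771  0.1018] psi 165.6 tilt 0.2 w 0.0194 ff 40.0 F [-0.   0.3 -0.8] j7 1.03
turn z total units -0.01  then slide total units [ 0.0016 -0.0022  0.1005] min rows 1.0
held 6541 x [-0.0615  0.0633] y 0.0013 z 0.1114 slope 0.032
```

>>> carry_out --motion '[{"slide": [0, -0.002, 0.035], "angular": [0, 0, 0], "claw": 0.0}, {"slide": [0, 0, 0.035], "angular": [0, 0, 0], "claw": 0.0}, {"slide": [0, 0, 0.02], "angular": [0, 0, 0], "claw": 0.0}, {"slide": [0, 0, 0.01], "angular": [0, 0, 0], "claw": 0.0}, {"slide": [0, 0, 0], "angular": [0, 0, 0], "claw": 0.0}, {"slide": [0, 0, 0], "angular": [0, 0, 0], "claw": 0.38}, {"slide": [0, 0, 0], "angular": [0, 0, 0], "claw": 0.38}, {"slide": [0, 0, 0], "angular": [0, 0, 0], "claw": 0.38}]'

```text
time: 35.15
tcp_pos: [0.5704, -0.179, 0.0503]
tool_rot: [0.0, 0.126, 0.992, 0.0]
contact_force: [-0.8, -0.5, 0.2]
gripper_width: 0.0352
finger_force: 0.0
```

>>> carry_out --motion '[{"slide": [0, 0, 0], "angular": [0, 0, 0], "claw": 0.38}, {"slide": [0, 0, -0.06], "angular": [0, 0, 0], "claw": 0.38}, {"slide": [0, 0, -0.08], "angular": [0, 0, 0], "claw": 0.38}, {"slide": [0, 0, -0.08], "angular": [0, 0, 0], "claw": 0.38}, {"slide": [0, 0, -0.07], "angular": [0, 0, 0], "claw": 0.38}, {"slide": [0, 0, 0], "angular": [0, 0, 0], "claw": 0.38}, {"slide": [0, 0, 0], "angular": [0, 0, 0], "claw": 0.38}, {"slide": [0, 0, 0], "angular": [0, 0, 0], "claw": 0.38}]'

```text
time: 35.95
tcp_pos: [0.569, -0.1791, 0.1937]
tool_rot: [-0.001, 0.126, 0.992, -0.0]
contact_force: [0.4, -0.1, -0.5]
gripper_width: 0.0358
finger_force: 0.0
```

```bash
python3 - <<'E'
from h import *
c=cam('wrist');seated(cloud(c))
c=cam('side');X=cloud(c)
for o in bars(c,X):
    if o[1][1]>.05 and o[1][0]>.3 and o[3][0]>95: print(*o)
to(.528,.292,.20,165.6)
E
```

```text
bay -0.104 1985 c [ 0.0019 -0.101 ] yaw 0.0 [99. 21.] z med 0.0611 sd 0.0011
bay -0.052 1796 c [-0.0003 -0.0521] yaw -0.2 [98. 20.] z med 0.0610 sd 0.0010
bay 0 1976 c [ 0.0009 -0.0003] yaw -0.2 [99. 20.] z med 0.0611 sd 0.0011
[255. 270.] [0.528 0.287] -81.6 [113.  21.] [187. 125.  55.] 0.0144
[255. 317.] [0.466 0.414] 88.3 [116.  21.] [188. 126.  55.] 0.0151
[177. 320.] [0.639 0.506] 22.6 [140.  19.] [223.  17.   0.] 0.012
[304. 335.] [0.343 0.418] -3.1 [110.  22.] [224. 157. 171.] 0.0146
[171. 380.] [0.562 0.632] 8.2 [117.  22.] [156.  71. 166.] 0.0149
t 36.0 tcp [ 0.5691 -0.1789  0.1934] psi 165.5 tilt 0.2 w 0.0356 ff 0.0 F [ 0.1 -0.8 -1. ] j7 1.12
turn z total units -0.03  then slide total units [ 0.3137  0.8917 -0.0132] min rows 9.5
```

Three are seated. Handle D next.

>>> carry_out --motion '[{"slide": [0.0314, 0.0892, -0.0013], "angular": [0, 0, 0], "claw": 0.4}, {"slide": [0.0314, 0.0892, -0.0013], "angular": [0, 0, 0], "claw": 0.4}, {"slide": [0.0314, 0.0892, -0.0013], "angular": [0, 0, 0], "claw": 0.4}, {"slide": [0.0314, 0.0892, -0.0013], "angular": [0, 0, 0], "claw": 0.4}, {"slide": [0.0314, 0.0892, -0.0013], "angular": [0, 0, 0], "claw": 0.4}, {"slide": [0.0314, 0.0892, -0.0013], "angular": [0, 0, 0], "claw": 0.4}, {"slide": [0.0314, 0.0892, -0.0013], "angular": [0, 0, 0], "claw": 0.4}, {"slide": [0.0314, 0.0892, -0.0013], "angular": [0, 0, 0], "claw": 0.4}]'

```text
time: 36.85
tcp_pos: [0.537, 0.1995, 0.1991]
tool_rot: [-0.001, 0.126, 0.992, -0.0]
contact_force: [0.2, 0.0, 0.9]
gripper_width: 0.0378
finger_force: 0.0
```

>>> carry_out --motion '[{"slide": [0.0314, 0.0892, -0.0013], "angular": [0, 0, 0], "claw": 0.4}, {"slide": [0.0314, 0.0892, -0.0013], "angular": [0, 0, 0], "claw": 0.4}, {"slide": [0, 0, 0], "angular": [0, 0, 1], "claw": 0.4}, {"slide": [0, 0, 0], "angular": [0, 0, 1], "claw": 0.4}, {"slide": [0, 0, 0], "angular": [0, 0, 1], "claw": 0.4}, {"slide": [0, 0, 0], "angular": [0, 0, 1], "claw": 0.4}, {"slide": [0, 0, 0], "angular": [0, 0, 1], "claw": 0.4}, {"slide": [0, 0, 0], "angular": [0, 0, 1], "claw": 0.4}]'

```text
time: 37.65
tcp_pos: [0.5292, 0.2919, 0.2001]
tool_rot: [-0.001, 0.331, 0.944, -0.001]
contact_force: [0.5, -0.6, 0.7]
gripper_width: 0.038
finger_force: 0.0
```

>>> carry_out --motion '[{"slide": [0, 0, 0], "angular": [0, 0, 1], "claw": 0.4}, {"slide": [0, 0, 0], "angular": [0, 0, 1], "claw": 0.4}, {"slide": [0, 0, 0], "angular": [0, 0, 1], "claw": 0.4}, {"slide": [0, 0, 0], "angular": [0, 0, 1], "claw": 0.4}, {"slide": [0, 0, 0], "angular": [0, 0, 1], "claw": 0.4}, {"slide": [0, 0, 0], "angular": [0, 0, 1], "claw": 0.4}, {"slide": [0, 0, 0], "angular": [0, 0, 1], "claw": 0.4}, {"slide": [0, 0, 0], "angular": [0, 0, 1], "claw": 0.4}]'

```text
time: 38.45
tcp_pos: [0.5292, 0.2918, 0.2001]
tool_rot: [-0.001, 0.578, 0.816, -0.001]
contact_force: [-0.9, -0.2, 0.2]
gripper_width: 0.0382
finger_force: 0.0
```

>>> carry_out --motion '[{"slide": [0, 0, 0], "angular": [0, 0, 1], "claw": 0.4}, {"slide": [0, 0, 0], "angular": [0, 0, 1], "claw": 0.4}, {"slide": [0, 0, 0], "angular": [0, 0, 0.4], "claw": 0.4}, {"slide": [0, 0, 0], "angular": [0, 0, 0], "claw": 0.4}, {"slide": [0, 0, 0], "angular": [0, 0, 0], "claw": 0.4}, {"slide": [0, 0, 0], "angular": [0, 0, 0], "claw": 0.4}, {"slide": [0, 0, 0], "angular": [0, 0, 0], "claw": 0.4}, {"slide": [0, 0, 0], "angular": [0, 0, 0], "claw": 0.4}]'

```text
time: 39.25
tcp_pos: [0.5298, 0.2921, 0.2015]
tool_rot: [0.0, 0.643, 0.765, 0.0]
contact_force: [-0.6, 0.8, -0.2]
gripper_width: 0.0374
finger_force: 0.0
```

```bash
python3 - <<'E'
from h import *
hover()
E
```

```text
t 39.2 tcp [0.5298 0.2921 0.2015] psi 99.9 tilt 0.0 w 0.0374 ff 0.0 F [-0.6  0.8 -0.2] j7 -0.62
[406.  13.] [0.63 0.5 ] 22.4 [118.  18.] [183.  50.  45.] 0.0137
[242.  62.] [0.468 0.419] 88.7 [103.  21.] [152. 103.  66.] 0.0159
[121.  44.] [0.343 0.417] -3.4 [101.  21.] [188. 128. 140.] 0.0157
[279. 192.] [0.529 0.292] -80.4 [106.  20.] [99.  68.5 46. ] 0.016
[135. 184.] [0.364 0.271] -58.6 [61. 23.] [59. 40. 24.] 0.0174
[ 60. 248.] [0.283 0.175] -66.7 [144.  22.] [146. 116.  80.] 0.0199
[520. 282.] [0.841 0.239] 53.6 [84. 42.] [71. 58. 41.] 0.017
[488. 364.] [0.836 0.117] -88.1 [61.  3.] [68. 55. 40.] 0.0177
BEST [0.529 0.292] -80.4
turn z total units 0.07  then slide total units [ 1.00e-04 -1.70e-03  3.93e-01] min rows 3.9
```

>>> carry_out --motion '[{"slide": [0, -0.002, 0.08], "angular": [0, 0, 0], "claw": 0.4}, {"slide": [0, 0, 0.09], "angular": [0, 0, 0], "claw": 0.4}, {"slide": [0, 0, 0.09], "angular": [0, 0, 0], "claw": 0.4}, {"slide": [0, 0, 0.08], "angular": [0, 0, 0], "claw": 0.4}, {"slide": [0, 0, 0.053], "angular": [0, 0, 0], "claw": 0.4}, {"slide": [0, 0, 0], "angular": [0, 0, 0], "claw": 0.4}, {"slide": [0, 0, 0], "angular": [0, 0, 0], "claw": 0.0}, {"slide": [0, 0, 0], "angular": [0, 0, 0], "claw": 0.0}]' --newtons 40

```text
time: 40.1
tcp_pos: [0.5292, 0.2923, 0.0057]
tool_rot: [0.0, 0.644, 0.765, 0.001]
contact_force: [-0.4, 0.0, 0.0]
gripper_width: 0.0249
finger_force: 0.0
```

>>> carry_out --motion '[{"slide": [0, 0, 0], "angular": [0, 0, 0], "claw": 0.0}, {"slide": [0, 0, 0], "angular": [0, 0, 0], "claw": 0.0}, {"slide": [0, 0, -0.06], "angular": [0, 0, 0], "claw": 0.0}, {"slide": [0, 0, -0.08], "angular": [0, 0, 0], "claw": 0.0}, {"slide": [0, 0, -0.08], "angular": [0, 0, 0], "claw": 0.0}, {"slide": [0, 0, -0.08], "angular": [0, 0, 0], "claw": 0.0}, {"slide": [0, 0, -0.06], "angular": [0, 0, 0], "claw": 0.0}, {"slide": [0, 0, 0], "angular": [0, 0, 0], "claw": 0.0}]'

```text
time: 40.9
tcp_pos: [0.5313, 0.2938, 0.19]
tool_rot: [0.002, 0.644, 0.765, 0.004]
contact_force: [-0.9, 0.1, 0.4]
gripper_width: 0.0195
finger_force: 40.0
```

>>> carry_out --motion '[{"slide": [0, 0, 0], "angular": [0, 0, -1], "claw": 0.0}, {"slide": [0, 0, 0], "angular": [0, 0, -1], "claw": 0.0}, {"slide": [0, 0, 0], "angular": [0, 0, -1], "claw": 0.0}, {"slide": [0, 0, 0], "angular": [0, 0, -1], "claw": 0.0}, {"slide": [0, 0, 0], "angular": [0, 0, -1], "claw": 0.0}, {"slide": [0, 0, 0], "angular": [0, 0, -1], "claw": 0.0}, {"slide": [0, 0, 0], "angular": [0, 0, -1], "claw": 0.0}, {"slide": [0, 0, 0], "angular": [0, 0, -1], "claw": 0.0}]'

```text
time: 41.7
tcp_pos: [0.5282, 0.2914, 0.1839]
tool_rot: [-0.0, 0.406, 0.914, -0.001]
contact_force: [-0.3, -0.2, -0.8]
gripper_width: 0.0193
finger_force: 40.0
```

>>> carry_out --motion '[{"slide": [0, 0, 0], "angular": [0, 0, -1], "claw": 0.0}, {"slide": [0, 0, 0], "angular": [0, 0, -1], "claw": 0.0}, {"slide": [0, 0, 0], "angular": [0, 0, -1], "claw": 0.0}, {"slide": [0, 0, 0], "angular": [0, 0, -1], "claw": 0.0}, {"slide": [0, 0, 0], "angular": [0, 0, -1], "claw": 0.0}, {"slide": [0, 0, 0], "angular": [0, 0, -1], "claw": 0.0}, {"slide": [0, 0, 0], "angular": [0, 0, -1], "claw": 0.0}, {"slide": [0, 0, 0], "angular": [0, 0, -1], "claw": 0.0}]'

```text
time: 42.5
tcp_pos: [0.5282, 0.2914, 0.1839]
tool_rot: [-0.001, 0.139, 0.99, -0.001]
contact_force: [0.1, 0.1, -1.0]
gripper_width: 0.0196
finger_force: 40.0
```

>>> carry_out --motion '[{"slide": [0, 0, 0], "angular": [0, 0, -0.45], "claw": 0.0}, {"slide": [0, 0, 0], "angular": [0, 0, 0], "claw": 0.0}, {"slide": [0, 0, 0], "angular": [0, 0, 0], "claw": 0.0}, {"slide": [0, 0, 0], "angular": [0, 0, 0], "claw": 0.0}, {"slide": [0, 0, 0], "angular": [0, 0, 0], "claw": 0.0}, {"slide": [0, 0, 0], "angular": [0, 0, 0], "claw": 0.0}, {"slide": [0, 0, 0], "angular": [0, 0, 0], "claw": 0.0}, {"slide": [0, 0, 0], "angular": [0, 0, 0], "claw": 0.0}]'

```text
time: 43.3
tcp_pos: [0.5288, 0.292, 0.1851]
tool_rot: [0.0, 0.125, 0.992, 0.0]
contact_force: [0.4, -1.8, -1.0]
gripper_width: 0.02
finger_force: 40.0
```

```bash
python3 - <<'E'
from h import *
f=to(*loc(0,.052),.185,165.6);to(*loc(0,.052),.0515,165.6,f)
E
```

```text
t 43.3 tcp [0.5288 0.292  0.1851] psi 165.7 tilt 0.0 w 0.0200 ff 40.0 F [ 0.4 -1.8 -1. ] j7 0.31
turn z total units 0.02  then slide total units [-3.145e-01 -7.856e-01  1.000e-04] min rows 8.5
turn z total units -0.00  then slide total units [0.    0.    0.267] min rows 2.7
```

9 rows of (−0.035, −0.0873).

>>> carry_out --motion '[{"slide": [-0.035, -0.0873, 0], "angular": [0, 0, 0], "claw": 0.0}, {"slide": [-0.035, -0.0873, 0], "angular": [0, 0, 0], "claw": 0.0}, {"slide": [-0.035, -0.0873, 0], "angular": [0, 0, 0], "claw": 0.0}, {"slide": [-0.035, -0.0873, 0], "angular": [0, 0, 0], "claw": 0.0}, {"slide": [-0.035, -0.0873, 0], "angular": [0, 0, 0], "claw": 0.0}, {"slide": [-0.035, -0.0873, 0], "angular": [0, 0, 0], "claw": 0.0}, {"slide": [-0.035, -0.0873, 0], "angular": [0, 0, 0], "claw": 0.0}, {"slide": [-0.035, -0.0873, 0], "angular": [0, 0, 0], "claw": 0.0}]'

```text
time: 44.1
tcp_pos: [0.5782, -0.083, 0.1852]
tool_rot: [0.0, 0.125, 0.992, -0.0]
contact_force: [0.7, 0.3, -0.8]
gripper_width: 0.0195
finger_force: 40.0
```

>>> carry_out --motion '[{"slide": [-0.035, -0.0873, 0], "angular": [0, 0, 0], "claw": 0.0}, {"slide": [0, 0, 0], "angular": [0, 0, 0], "claw": 0.0}, {"slide": [0, 0, 0.05], "angular": [0, 0, 0], "claw": 0.0}, {"slide": [0, 0, 0.06], "angular": [0, 0, 0], "claw": 0.0}, {"slide": [0, 0, 0.06], "angular": [0, 0, 0], "claw": 0.0}, {"slide": [0, 0, 0], "angular": [0, 0, 0], "claw": 0.0}, {"slide": [0, 0, 0], "angular": [0, 0, 0], "claw": 0.0}, {"slide": [0, 0, 0], "angular": [0, 0, 0], "claw": 0.0}]'

```text
time: 44.9
tcp_pos: [0.5857, -0.1271, 0.1017]
tool_rot: [0.001, 0.124, 0.992, 0.0]
contact_force: [0.0, 0.7, -0.1]
gripper_width: 0.0194
finger_force: 40.0
```

```bash
python3 - <<'E'
from h import *
held(.052,165.6)
E
```

```text
t 44.9 tcp [ 0.5857 -0.1271  0.1017] psi 165.7 tilt 0.2 w 0.0194 ff 40.0 F [ 0.   0.7 -0.1] j7 0.93
turn z total units 0.03  then slide total units [ 0.0042 -0.0019  0.1004] min rows 1.0
held 6545 x [-0.0597  0.065 ] y 0.0532 z 0.1117 slope 0.028
```

>>> carry_out --motion '[{"slide": [0.004, -0.002, 0.035], "angular": [0, 0, 0], "claw": 0.0}, {"slide": [0, 0, 0.035], "angular": [0, 0, 0], "claw": 0.0}, {"slide": [0, 0, 0.02], "angular": [0, 0, 0], "claw": 0.0}, {"slide": [0, 0, 0.01], "angular": [0, 0, 0], "claw": 0.0}, {"slide": [0, 0, 0], "angular": [0, 0, 0], "claw": 0.0}, {"slide": [0, 0, 0], "angular": [0, 0, 0], "claw": 0.38}, {"slide": [0, 0, 0], "angular": [0, 0, 0], "claw": 0.38}, {"slide": [0, 0, 0], "angular": [0, 0, 0], "claw": 0.38}]'

```text
time: 45.75
tcp_pos: [0.5825, -0.1281, 0.0504]
tool_rot: [0.0, 0.125, 0.992, 0.0]
contact_force: [-0.4, -0.3, -0.1]
gripper_width: 0.0354
finger_force: 0.0
```

>>> carry_out --motion '[{"slide": [0, 0, 0], "angular": [0, 0, 0], "claw": 0.38}, {"slide": [0, 0, -0.06], "angular": [0, 0, 0], "claw": 0.38}, {"slide": [0, 0, -0.08], "angular": [0, 0, 0], "claw": 0.38}, {"slide": [0, 0, -0.08], "angular": [0, 0, 0], "claw": 0.38}, {"slide": [0, 0, -0.07], "angular": [0, 0, 0], "claw": 0.38}, {"slide": [0, 0, 0], "angular": [0, 0, 0], "claw": 0.38}, {"slide": [0, 0, 0], "angular": [0, 0, 0], "claw": 0.38}, {"slide": [0, 0, 0], "angular": [0, 0, 0], "claw": 0.38}]'

```text
time: 46.55
tcp_pos: [0.5811, -0.1283, 0.1937]
tool_rot: [-0.001, 0.125, 0.992, -0.0]
contact_force: [0.2, -0.1, -0.8]
gripper_width: 0.0356
finger_force: 0.0
```

```bash
python3 - <<'E'
from h import *
c=cam('wrist');seated(cloud(c))
c=cam('side');X=cloud(c)
for o in bars(c,X):
    if o[1][1]>.05 and o[1][0]>.3 and o[3][0]>95: print(*o)
to(.468,.418,.20,165.6)
E
```

```text
bay -0.104 2013 c [ 0.0016 -0.1011] yaw 0.1 [99. 21.] z med 0.0611 sd 0.0011
bay -0.052 1977 c [ 0.0005 -0.0518] yaw 0.2 [99. 21.] z med 0.0611 sd 0.0010
bay 0 1763 c [ 0.0007 -0.0002] yaw -0.2 [99. 20.] z med 0.0610 sd 0.0011
bay 0.052 1985 c [0.0008 0.0524] yaw 0.4 [100.  20.] z med 0.0611 sd 0.0011
[255. 317.] [0.466 0.414] 88.5 [117.  21.] [188. 126.  55.] 0.0152
[178. 320.] [0.63  0.503] 21.4 [119.  18.] [225.  17.   0.] 0.0123
[304. 335.] [0.343 0.418] -2.5 [106.  23.] [224. 157. 172.] 0.0146
[171. 380.] [0.564 0.632] 8.5 [113.  22.] [156.  70. 166.] 0.0149
t 46.6 tcp [ 0.5811 -0.1281  0.1934] psi 165.7 tilt 0.2 w 0.0356 ff 0.0 F [-0.5 -0.2 -0.6] j7 1.02
turn z total units 0.02  then slide total units [ 0.4908  1.0016 -0.0131] min rows 11.2
```

>>> carry_out --motion '[{"slide": [0.0409, 0.0835, -0.001], "angular": [0, 0, 0], "claw": 0.4}, {"slide": [0.0409, 0.0835, -0.001], "angular": [0, 0, 0], "claw": 0.4}, {"slide": [0.0409, 0.0835, -0.001], "angular": [0, 0, 0], "claw": 0.4}, {"slide": [0.0409, 0.0835, -0.001], "angular": [0, 0, 0], "claw": 0.4}, {"slide": [0.0409, 0.0835, -0.001], "angular": [0, 0, 0], "claw": 0.4}, {"slide": [0.0409, 0.0835, -0.001], "angular": [0, 0, 0], "claw": 0.4}, {"slide": [0.0409, 0.0835, -0.001], "angular": [0, 0, 0], "claw": 0.4}, {"slide": [0.0409, 0.0835, -0.001], "angular": [0, 0, 0], "claw": 0.4}]'

```text
time: 47.45
tcp_pos: [0.5051, 0.2374, 0.1979]
tool_rot: [-0.001, 0.125, 0.992, -0.0]
contact_force: [0.6, 0.7, -0.1]
gripper_width: 0.0376
finger_force: 0.0
```

>>> carry_out --motion '[{"slide": [0.0409, 0.0835, -0.001], "angular": [0, 0, 0], "claw": 0.4}, {"slide": [0.0409, 0.0835, -0.001], "angular": [0, 0, 0], "claw": 0.4}, {"slide": [0.0409, 0.0835, -0.001], "angular": [0, 0, 0], "claw": 0.4}, {"slide": [0.0409, 0.0835, -0.001], "angular": [0, 0, 0], "claw": 0.4}, {"slide": [0, 0, 0], "angular": [0, 0, 1], "claw": 0.4}, {"slide": [0, 0, 0], "angular": [0, 0, 1], "claw": 0.4}, {"slide": [0, 0, 0], "angular": [0, 0, 1], "claw": 0.4}, {"slide": [0, 0, 0], "angular": [0, 0, 1], "claw": 0.4}]'

```text
time: 48.25
tcp_pos: [0.4675, 0.4178, 0.1994]
tool_rot: [-0.001, 0.262, 0.965, -0.001]
contact_force: [-0.1, -0.9, -0.0]
gripper_width: 0.0375
finger_force: 0.0
```

>>> carry_out --motion '[{"slide": [0, 0, 0], "angular": [0, 0, 1], "claw": 0.4}, {"slide": [0, 0, 0], "angular": [0, 0, 1], "claw": 0.4}, {"slide": [0, 0, 0], "angular": [0, 0, 1], "claw": 0.4}, {"slide": [0, 0, 0], "angular": [0, 0, 1], "claw": 0.4}, {"slide": [0, 0, 0], "angular": [0, 0, 1], "claw": 0.4}, {"slide": [0, 0, 0], "angular": [0, 0, 1], "claw": 0.4}, {"slide": [0, 0, 0], "angular": [0, 0, 1], "claw": 0.4}, {"slide": [0, 0, 0], "angular": [0, 0, 1], "claw": 0.4}]'

```text
time: 49.05
tcp_pos: [0.4676, 0.4176, 0.1996]
tool_rot: [-0.0, 0.518, 0.855, -0.001]
contact_force: [-0.4, 0.2, -0.3]
gripper_width: 0.0373
finger_force: 0.0
```

>>> carry_out --motion '[{"slide": [0, 0, 0], "angular": [0, 0, 1], "claw": 0.4}, {"slide": [0, 0, 0], "angular": [0, 0, 1], "claw": 0.4}, {"slide": [0, 0, 0], "angular": [0, 0, 1], "claw": 0.4}, {"slide": [0, 0, 0], "angular": [0, 0, 1], "claw": 0.4}, {"slide": [0, 0, 0], "angular": [0, 0, 1], "claw": 0.4}, {"slide": [0, 0, 0], "angular": [0, 0, 1], "claw": 0.4}, {"slide": [0, 0, 0], "angular": [0, 0, 1], "claw": 0.4}, {"slide": [0, 0, 0], "angular": [0, 0, 0.25], "claw": 0.4}]'

```text
time: 49.85
tcp_pos: [0.4676, 0.4177, 0.1997]
tool_rot: [0.0, 0.715, 0.699, -0.001]
contact_force: [0.3, -0.5, 0.6]
gripper_width: 0.0378
finger_force: 0.0
```

```bash
python3 - <<'E'
from h import *
hover()
E
```

```text
t 49.9 tcp [0.4676 0.4177 0.1997] psi 88.6 tilt 0.1 w 0.0378 ff 0.0 F [ 0.3 -0.5  0.6] j7 -1.01
[430. 113.] [0.63  0.501] 23.5 [119.  18.] [188.  50.  46.] 0.0138
[280. 189.] [0.468 0.42 ] 88.4 [101.  20.] [108.  75.  47.] 0.016
[551. 225.] [0.781 0.38 ] -89.8 [139.   3.] [49. 35. 24.] 0.0163
[170. 195.] [0.343 0.417] -3.5 [100.  21.] [194. 125. 138.] 0.0159
BEST [0.468 0.42 ] 88.4
turn z total units 0.06  then slide total units [0.0047 0.0006 0.3895] min rows 3.9
```

>>> carry_out --motion '[{"slide": [0.005, 0, 0.08], "angular": [0, 0, 0], "claw": 0.4}, {"slide": [0, 0, 0.09], "angular": [0, 0, 0], "claw": 0.4}, {"slide": [0, 0, 0.09], "angular": [0, 0, 0], "claw": 0.4}, {"slide": [0, 0, 0.08], "angular": [0, 0, 0], "claw": 0.4}, {"slide": [0, 0, 0.05], "angular": [0, 0, 0], "claw": 0.4}, {"slide": [0, 0, 0], "angular": [0, 0, 0], "claw": 0.4}, {"slide": [0, 0, 0], "angular": [0, 0, 0], "claw": 0.0}, {"slide": [0, 0, 0], "angular": [0, 0, 0], "claw": 0.0}]' --newtons 40

```text
time: 50.7
tcp_pos: [0.4684, 0.4208, 0.0064]
tool_rot: [-0.0, 0.715, 0.699, 0.0]
contact_force: [0.1, 0.3, 0.4]
gripper_width: 0.0249
finger_force: 0.0
```

>>> carry_out --motion '[{"slide": [0, 0, 0], "angular": [0, 0, 0], "claw": 0.0}, {"slide": [0, 0, 0], "angular": [0, 0, 0], "claw": 0.0}, {"slide": [0, 0, -0.06], "angular": [0, 0, 0], "claw": 0.0}, {"slide": [0, 0, -0.08], "angular": [0, 0, 0], "claw": 0.0}, {"slide": [0, 0, -0.08], "angular": [0, 0, 0], "claw": 0.0}, {"slide": [0, 0, -0.08], "angular": [0, 0, 0], "claw": 0.0}, {"slide": [0, 0, -0.06], "angular": [0, 0, 0], "claw": 0.0}, {"slide": [0, 0, 0], "angular": [0, 0, 0], "claw": 0.0}]'

```text
time: 51.5
tcp_pos: [0.4704, 0.4229, 0.1914]
tool_rot: [0.0, 0.715, 0.699, 0.005]
contact_force: [-0.2, 0.1, 0.1]
gripper_width: 0.0193
finger_force: 40.0
```

>>> carry_out --motion '[{"slide": [0, 0, 0], "angular": [0, 0, -1], "claw": 0.0}, {"slide": [0, 0, 0], "angular": [0, 0, -1], "claw": 0.0}, {"slide": [0, 0, 0], "angular": [0, 0, -1], "claw": 0.0}, {"slide": [0, 0, 0], "angular": [0, 0, -1], "claw": 0.0}, {"slide": [0, 0, 0], "angular": [0, 0, -1], "claw": 0.0}, {"slide": [0, 0, 0], "angular": [0, 0, -1], "claw": 0.0}, {"slide": [0, 0, 0], "angular": [0, 0, -1], "claw": 0.0}, {"slide": [0, 0, 0], "angular": [0, 0, -1], "claw": 0.0}]'

```text
time: 52.3
tcp_pos: [0.4678, 0.4199, 0.185]
tool_rot: [-0.0, 0.493, 0.87, -0.001]
contact_force: [-0.9, 0.1, -1.2]
gripper_width: 0.0194
finger_force: 40.0
```

>>> carry_out --motion '[{"slide": [0, 0, 0], "angular": [0, 0, -1], "claw": 0.0}, {"slide": [0, 0, 0], "angular": [0, 0, -1], "claw": 0.0}, {"slide": [0, 0, 0], "angular": [0, 0, -1], "claw": 0.0}, {"slide": [0, 0, 0], "angular": [0, 0, -1], "claw": 0.0}, {"slide": [0, 0, 0], "angular": [0, 0, -1], "claw": 0.0}, {"slide": [0, 0, 0], "angular": [0, 0, -1], "claw": 0.0}, {"slide": [0, 0, 0], "angular": [0, 0, -1], "claw": 0.0}, {"slide": [0, 0, 0], "angular": [0, 0, -1], "claw": 0.0}]'

```text
time: 53.1
tcp_pos: [0.4678, 0.4199, 0.185]
tool_rot: [-0.0, 0.235, 0.972, -0.001]
contact_force: [0.2, 0.5, -1.0]
gripper_width: 0.0192
finger_force: 40.0
```

>>> carry_out --motion '[{"slide": [0, 0, 0], "angular": [0, 0, -1], "claw": 0.0}, {"slide": [0, 0, 0], "angular": [0, 0, -1], "claw": 0.0}, {"slide": [0, 0, 0], "angular": [0, 0, -1], "claw": 0.0}, {"slide": [0, 0, 0], "angular": [0, 0, -0.25], "claw": 0.0}, {"slide": [0, 0, 0], "angular": [0, 0, 0], "claw": 0.0}, {"slide": [0, 0, 0], "angular": [0, 0, 0], "claw": 0.0}, {"slide": [0, 0, 0], "angular": [0, 0, 0], "claw": 0.0}, {"slide": [0, 0, 0], "angular": [0, 0, 0], "claw": 0.0}]'

```text
time: 53.9
tcp_pos: [0.4682, 0.4206, 0.186]
tool_rot: [0.0, 0.125, 0.992, -0.0]
contact_force: [-0.2, -0.1, -0.8]
gripper_width: 0.0199
finger_force: 40.0
```

```bash
python3 - <<'E'
from h import *
f=to(*loc(0,.104),.185,165.6);to(*loc(0,.104),.0515,165.6,f)
E
```

```text
t 53.9 tcp [0.4682 0.4206 0.186 ] psi 165.7 tilt 0.0 w 0.0199 ff 40.0 F [-0.2 -0.1 -0.8] j7 0.10
turn z total units 0.02  then slide total units [-0.4958 -0.9005  0.002 ] min rows 10.3
turn z total units -0.00  then slide total units [0.    0.    0.267] min rows 2.7
```

>>> carry_out --motion '[{"slide": [-0.0451, -0.0819, 0], "angular": [0, 0, 0], "claw": 0.0}, {"slide": [-0.0451, -0.0819, 0], "angular": [0, 0, 0], "claw": 0.0}, {"slide": [-0.0451, -0.0819, 0], "angular": [0, 0, 0], "claw": 0.0}, {"slide": [-0.0451, -0.0819, 0], "angular": [0, 0, 0], "claw": 0.0}, {"slide": [-0.0451, -0.0819, 0], "angular": [0, 0, 0], "claw": 0.0}, {"slide": [-0.0451, -0.0819, 0], "angular": [0, 0, 0], "claw": 0.0}, {"slide": [-0.0451, -0.0819, 0], "angular": [0, 0, 0], "claw": 0.0}, {"slide": [-0.0451, -0.0819, 0], "angular": [0, 0, 0], "claw": 0.0}]'

```text
time: 54.7
tcp_pos: [0.5625, 0.0566, 0.1863]
tool_rot: [0.0, 0.125, 0.992, 0.0]
contact_force: [1.1, 0.6, -0.8]
gripper_width: 0.0197
finger_force: 40.0
```

>>> carry_out --motion '[{"slide": [-0.0451, -0.0819, 0], "angular": [0, 0, 0], "claw": 0.0}, {"slide": [-0.0451, -0.0819, 0], "angular": [0, 0, 0], "claw": 0.0}, {"slide": [-0.0451, -0.0819, 0], "angular": [0, 0, 0], "claw": 0.0}, {"slide": [0, 0, 0], "angular": [0, 0, 0], "claw": 0.0}, {"slide": [0, 0, 0.05], "angular": [0, 0, 0], "claw": 0.0}, {"slide": [0, 0, 0.06], "angular": [0, 0, 0], "claw": 0.0}, {"slide": [0, 0, 0.06], "angular": [0, 0, 0], "claw": 0.0}, {"slide": [0, 0, 0], "angular": [0, 0, 0], "claw": 0.0}]'

```text
time: 55.5
tcp_pos: [0.5942, -0.0772, 0.0976]
tool_rot: [-0.004, 0.124, 0.992, -0.0]
contact_force: [-0.0, -0.1, -0.9]
gripper_width: 0.0197
finger_force: 40.0
```

```bash
python3 - <<'E'
from h import *
held(.104,165.6)
E
```

```text
t 55.5 tcp [ 0.5942 -0.0772  0.0976] psi 165.7 tilt 0.4 w 0.0197 ff 40.0 F [-0.  -0.1 -0.9] j7 0.84
turn z total units 0.03  then slide total units [-0.0042  0.0011  0.0922] min rows 0.9
held 6636 x [-0.0633  0.0619] y 0.1039 z 0.107 slope 0.017
```

>>> carry_out --motion '[{"slide": [0, 0, 0.035], "angular": [0, 0, 0], "claw": 0.0}, {"slide": [0, 0, 0.035], "angular": [0, 0, 0], "claw": 0.0}, {"slide": [0, 0, 0.02], "angular": [0, 0, 0], "claw": 0.0}, {"slide": [0, 0, 0.01], "angular": [0, 0, 0], "claw": 0.0}, {"slide": [0, 0, 0], "angular": [0, 0, 0], "claw": 0.0}, {"slide": [0, 0, 0], "angular": [0, 0, 0], "claw": 0.38}, {"slide": [0, 0, 0], "angular": [0, 0, 0], "claw": 0.38}, {"slide": [0, 0, 0], "angular": [0, 0, 0], "claw": 0.38}]'

```text
time: 56.35
tcp_pos: [0.5976, -0.0772, 0.0514]
tool_rot: [0.0, 0.125, 0.992, 0.0]
contact_force: [0.6, -0.1, -0.3]
gripper_width: 0.0354
finger_force: 0.0
```

>>> carry_out --motion '[{"slide": [0, 0, 0], "angular": [0, 0, 0], "claw": 0.38}, {"slide": [0, 0, -0.06], "angular": [0, 0, 0], "claw": 0.38}, {"slide": [0, 0, -0.08], "angular": [0, 0, 0], "claw": 0.38}, {"slide": [0, 0, -0.08], "angular": [0, 0, 0], "claw": 0.38}, {"slide": [0, 0, -0.07], "angular": [0, 0, 0], "claw": 0.38}, {"slide": [0, 0, 0], "angular": [0, 0, 0], "claw": 0.38}, {"slide": [0, 0, 0], "angular": [0, 0, 0], "claw": 0.38}, {"slide": [0, 0, 0], "angular": [0, 0, 0], "claw": 0.38}]'

```text
time: 57.15
tcp_pos: [0.5962, -0.0776, 0.1947]
tool_rot: [-0.001, 0.125, 0.992, -0.0]
contact_force: [0.2, 0.1, -0.7]
gripper_width: 0.0355
finger_force: 0.0
```

```bash
python3 - <<'E'
from h import *
c=cam('wrist');seated(cloud(c));save(c['img'],'w9.png')
# lid bar from side + scene cameras
for n in('side','scene'):
    c=cam(n);X=cloud(c)
    d=X[...,:2]-CASE;l=np.dstack([d@[np.cos(CY),np.sin(CY)],d@[-np.sin(CY),np.cos(CY)],X[...,2]])
    m=(abs(l[...,1])<.04)&(l[...,2]>.29)&(l[...,2]<.33)&(l[...,0]>.05)&(l[...,0]<.18);q=l[m]
    if len(q): print(n,'bar',len(q),np.median(q,0).round(4),np.percentile(q[:,0],[5,95]).round(4),np.percentile(q[:,2],[5,95]).round(4))
    m=(abs(l[...,1])<.1)&(l[...,2]>.12)&(l[...,2]<.25)&(l[...,0]>.07)&(l[...,0]<.15);q=l[m]
    if len(q): print('lid plane x at z',np.polyfit(q[:,2],q[:,0],1))
st()
E
```

```text
bay -0.104 2044 c [ 0.0022 -0.1012] yaw -0.1 [99. 22.] z med 0.0611 sd 0.0011
bay -0.052 2034 c [ 0.0005 -0.0518] yaw 0.1 [100.  21.] z med 0.0610 sd 0.0011
bay 0 2007 c [0.0002 0.    ] yaw -0.2 [103.  21.] z med 0.0610 sd 0.0011
bay 0.052 1819 c [0.001  0.0585] yaw 0.9 [100.  33.] z med 0.0610 sd 0.0011
bay 0.104 1966 c [0.0033 0.1054] yaw 0.5 [99. 20.] z med 0.0611 sd 0.0011
side bar 23 [0.1165 0.0274 0.3129] [0.1144 0.1203] [0.3068 0.3169]
lid plane x at z [0.10663563 0.08535563]
scene bar 151 [0.1266 0.0016 0.3135] [0.1206 0.1296] [0.3071 0.3171]
lid plane x at z [0.10692324 0.09038629]
t 57.3 tcp [ 0.5964 -0.0773  0.1945] psi 165.7 tilt 0.1 w 0.0356 ff 0.0 F [ 0.   0.2 -0.4] j7 0.93
```

View pics/w9.png

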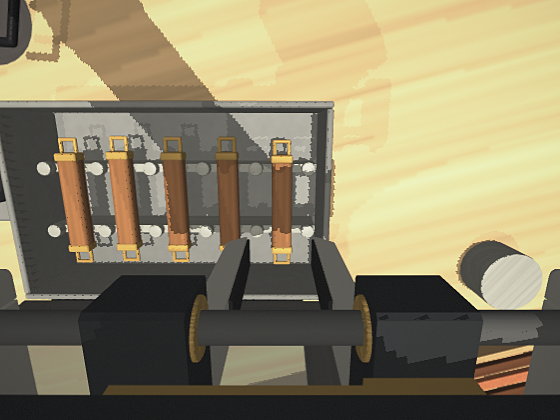

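Wrist view: all five handles lie across both rails, one per bay, at columns (75, 125, 175, 228, 282). Each measures within 4 mm of centre with its top at 61 mm. Cover angle is about 1.68 rad, so I go back to the bar.

>>> carry_out --motion '[{"slide": [0, 0, -0.08], "angular": [0, 0, 0], "claw": 0.4}, {"slide": [0, 0, -0.08], "angular": [0, 0, 0], "claw": 0.4}, {"slide": [0, 0, -0.08], "angular": [0, 0, 0], "claw": 0.4}, {"slide": [0, 0, -0.08], "angular": [0, 0, 0], "claw": 0.4}, {"slide": [0, 0, 0], "angular": [0, 0, 1], "claw": 0.4}, {"slide": [0, 0, 0], "angular": [0, 0, 1], "claw": 0.4}, {"slide": [0, 0, 0], "angular": [0, 0, 1], "claw": 0.4}, {"slide": [0, 0, 0], "angular": [0, 0, 1], "claw": 0.4}]'

```text
time: 58.1
tcp_pos: [0.597, -0.0773, 0.355]
tool_rot: [-0.001, 0.263, 0.965, -0.0]
contact_force: [0.8, -0.4, -0.7]
gripper_width: 0.0376
finger_force: 0.0
```

>>> carry_out --motion '[{"slide": [0, 0, 0], "angular": [0, 0, 1], "claw": 0.4}, {"slide": [0, 0, 0], "angular": [0, 0, 1], "claw": 0.4}, {"slide": [0, 0, 0], "angular": [0, 0, 1], "claw": 0.4}, {"slide": [0, 0, 0], "angular": [0, 0, 1], "claw": 0.4}, {"slide": [0, 0, 0], "angular": [0, 0, 1], "claw": 0.4}, {"slide": [0, 0, 0], "angular": [0, 0, 1], "claw": 0.4}, {"slide": [0, 0, 0], "angular": [0, 0, 1], "claw": 0.4}, {"slide": [0, 0, 0], "angular": [0, 0, 1], "claw": 0.4}]'

```text
time: 58.9
tcp_pos: [0.5969, -0.0772, 0.3549]
tool_rot: [-0.001, 0.518, 0.855, -0.0]
contact_force: [0.5, -0.1, 1.0]
gripper_width: 0.0376
finger_force: 0.0
```

>>> carry_out --motion '[{"slide": [0, 0, 0], "angular": [0, 0, 1], "claw": 0.4}, {"slide": [0, 0, 0], "angular": [0, 0, 1], "claw": 0.4}, {"slide": [0, 0, 0], "angular": [0, 0, 1], "claw": 0.4}, {"slide": [0, 0, 0], "angular": [0, 0, 1], "claw": 0.4}, {"slide": [0, 0, 0], "angular": [0, 0, 1], "claw": 0.4}, {"slide": [0, 0, 0], "angular": [0, 0, 1], "claw": 0.4}, {"slide": [0, 0, 0], "angular": [0, 0, 1], "claw": 0.4}, {"slide": [0, 0, 0], "angular": [0, 0, 1], "claw": 0.4}]'

```text
time: 59.7
tcp_pos: [0.5969, -0.0772, 0.3549]
tool_rot: [-0.001, 0.734, 0.679, -0.001]
contact_force: [-0.9, -1.1, -1.2]
gripper_width: 0.0375
finger_force: 0.0
```

>>> carry_out --motion '[{"slide": [0, 0, 0], "angular": [0, 0, 1], "claw": 0.4}, {"slide": [0, 0, 0], "angular": [0, 0, 1], "claw": 0.4}, {"slide": [0, 0, 0], "angular": [0, 0, 0.53], "claw": 0.4}, {"slide": [0, 0, 0], "angular": [0, 0, 0], "claw": 0.4}, {"slide": [0, 0, 0], "angular": [0, 0, 0], "claw": 0.4}, {"slide": [0, 0, 0], "angular": [0, 0, 0], "claw": 0.4}, {"slide": [0, 0, 0], "angular": [0, 0, 0], "claw": 0.4}, {"slide": [0, 0, 0], "angular": [0, 0, 0], "claw": 0.4}]'

```text
time: 60.5
tcp_pos: [0.5973, -0.0772, 0.3559]
tool_rot: [-0.0, 0.79, 0.613, 0.0]
contact_force: [0.1, 0.0, 0.2]
gripper_width: 0.0372
finger_force: 0.0
```

```bash
python3 - <<'E'
from h import *
b=loc(.121,0)
f=to(*b,.353,75.6);to(*b,.290,75.6,f)
E
```

```text
t 60.5 tcp [ 0.5973 -0.0772  0.3559] psi 75.6 tilt 0.0 w 0.0372 ff 0.0 F [0.1 0.  0.2] j7 -0.35
turn z total units -0.00  then slide total units [-0.2083  0.2402  0.0059] min rows 3.2
turn z total units -0.00  then slide total units [0.    0.    0.126] min rows 1.3
```

>>> carry_out --motion '[{"slide": [-0.0417, 0.048, 0], "angular": [0, 0, 0], "claw": 0.4}, {"slide": [-0.0417, 0.048, 0], "angular": [0, 0, 0], "claw": 0.4}, {"slide": [-0.0417, 0.048, 0], "angular": [0, 0, 0], "claw": 0.4}, {"slide": [-0.0417, 0.048, 0], "angular": [0, 0, 0], "claw": 0.4}, {"slide": [-0.0417, 0.048, 0], "angular": [0, 0, 0], "claw": 0.4}, {"slide": [0, 0, 0], "angular": [0, 0, 0], "claw": 0.4}, {"slide": [0, 0, 0], "angular": [0, 0, 0], "claw": 0.4}, {"slide": [0, 0, 0.03], "angular": [0, 0, 0], "claw": 0.4}]'

```text
time: 61.3
tcp_pos: [0.6884, -0.2066, 0.3431]
tool_rot: [0.001, 0.79, 0.613, 0.002]
contact_force: [-0.4, -0.7, 0.3]
gripper_width: 0.038
finger_force: 0.0
```

>>> carry_out --motion '[{"slide": [0, 0, 0.04], "angular": [0, 0, 0], "claw": 0.4}, {"slide": [0, 0, 0.04], "angular": [0, 0, 0], "claw": 0.4}, {"slide": [0, 0, 0.022], "angular": [0, 0, 0], "claw": 0.4}, {"slide": [0, 0, 0], "angular": [0, 0, 0], "claw": 0.4}, {"slide": [0, 0, 0], "angular": [0, 0, 0], "claw": 0.0}, {"slide": [0, 0, 0], "angular": [0, 0, 0], "claw": 0.0}, {"slide": [0, 0, 0], "angular": [0, 0, 0], "claw": 0.0}, {"slide": [0, 0, 0], "angular": [0, 0, 0], "claw": 0.0}]' --newtons 35

```text
time: 62.1
tcp_pos: [0.6878, -0.208, 0.2909]
tool_rot: [0.0, 0.79, 0.613, 0.0]
contact_force: [-1.3, 0.5, 2.1]
gripper_width: 0.011
finger_force: 35.0
```

```bash
python3 - <<'E'
from h import *
p,_=st();g=p+[0,0,-0]
x=(p[:2]-CASE)@[np.cos(CY),np.sin(CY)];z=p[2]+.019
print('bar x,z',x,z,'theta',np.pi-np.arctan2(z-.085,x-.093)-.022)
for N,a,b in((24,1.66,.26),(12,.26,0)):
    th=np.linspace(a,b,N+1)
    X=.093-.226*np.cos(th)+.005*np.sin(th);Z=.085+.226*np.sin(th)+.005*np.cos(th)
    print((np.c_[np.diff(X),-np.diff(Z)]/.5).round(4).tolist())
E
```

```text
t 62.1 tcp [ 0.6878 -0.208   0.2909] psi 75.6 tilt 0.1 w 0.0110 ff 35.0 F [-1.3  0.5  2.1] j7 -0.18
bar x,z 0.1210856658448622 0.3098755188874547 theta 1.6730472256775553
[[-0.0263, -0.0022], [-0.0264, -0.0006], [-0.0264, 0.0009], [-0.0263, 0.0024], [-0.0261, 0.004], [-0.0258, 0.0055], [-0.0254, 0.007], [-0.025, 0.0084], [-0.0244, 0.0099], [-0.0238, 0.0113], [-0.0231, 0.0127], [-0.0223, 0.014], [-0.0215, 0.0153], [-0.0206, 0.0165], [-0.0196, 0.0177], [-0.0185, 0.0188], [-0.0174, 0.0198], [-0.0162, 0.0208], [-0.015, 0.0217], [-0.0137, 0.0226], [-0.0123, 0.0233], [-0.0109, 0.024], [-0.0095, 0.0246], [-0.0081, 0.0251]]
[[-0.0026, 0.0094], [-0.0024, 0.0095], [-0.0022, 0.0095], [-0.002, 0.0096], [-0.0018, 0.0096], [-0.0016, 0.0097], [-0.0014, 0.0097], [-0.0012, 0.0097], [-0.001, 0.0097], [-0.0007, 0.0098], [-0.0005, 0.0098], [-0.0003, 0.0098]]
```

>>> carry_out --motion '[{"slide": [0, -0.0263, -0.0022], "angular": [0, 0, 0], "claw": 0.0}, {"slide": [0, -0.0264, -0.0006], "angular": [0, 0, 0], "claw": 0.0}, {"slide": [0, -0.0264, 0.0009], "angular": [0, 0, 0], "claw": 0.0}, {"slide": [0, -0.0263, 0.0024], "angular": [0, 0, 0], "claw": 0.0}, {"slide": [0, -0.0261, 0.004], "angular": [0, 0, 0], "claw": 0.0}, {"slide": [0, -0.0258, 0.0055], "angular": [0, 0, 0], "claw": 0.0}, {"slide": [0, -0.0254, 0.007], "angular": [0, 0, 0], "claw": 0.0}, {"slide": [0, -0.025, 0.0084], "angular": [0, 0, 0], "claw": 0.0}]'

```text
time: 62.9
tcp_pos: [0.5895, -0.1826, 0.2797]
tool_rot: [0.003, 0.79, 0.613, 0.003]
contact_force: [3.3, -1.7, 0.9]
gripper_width: 0.0106
finger_force: 35.0
```

>>> carry_out --motion '[{"slide": [0, -0.0244, 0.0099], "angular": [0, 0, 0], "claw": 0.0}, {"slide": [0, -0.0238, 0.0113], "angular": [0, 0, 0], "claw": 0.0}, {"slide": [0, -0.0231, 0.0127], "angular": [0, 0, 0], "claw": 0.0}, {"slide": [0, -0.0223, 0.014], "angular": [0, 0, 0], "claw": 0.0}, {"slide": [0, -0.0215, 0.0153], "angular": [0, 0, 0], "claw": 0.0}, {"slide": [0, -0.0206, 0.0165], "angular": [0, 0, 0], "claw": 0.0}, {"slide": [0, -0.0196, 0.0177], "angular": [0, 0, 0], "claw": 0.0}, {"slide": [0, -0.0185, 0.0188], "angular": [0, 0, 0], "claw": 0.0}]'

```text
time: 63.7
tcp_pos: [0.503, -0.1604, 0.2205]
tool_rot: [0.001, 0.79, 0.613, 0.001]
contact_force: [-2.7, 1.0, 7.1]
gripper_width: 0.0109
finger_force: 35.0
```

```bash
cat >> h.py <<'E'
def lid():
    p,_=st();x=(p[:2]-CASE)@[np.cos(CY),np.sin(CY)];z=p[2]+.019
    print('grasp x,z',x.round(4),z.round(4),'theta',np.pi-np.arctan2(z-.085,x-.093)-.022,'r',np.hypot(z-.085,x-.093))
E
python3 -c "
from h import *
lid()"
```

```text
t 63.7 tcp [ 0.503  -0.1604  0.2205] psi 75.6 tilt 0.1 w 0.0109 ff 35.0 F [-2.7  1.   7.1] j7 -0.24
grasp x,z -0.0697 0.2395 theta 0.7374316287057641 r 0.2243629474845666
```

>>> carry_out --motion '[{"slide": [0, -0.0174, 0.0198], "angular": [0, 0, 0], "claw": 0.0}, {"slide": [0, -0.0162, 0.0208], "angular": [0, 0, 0], "claw": 0.0}, {"slide": [0, -0.015, 0.0217], "angular": [0, 0, 0], "claw": 0.0}, {"slide": [0, -0.0137, 0.0226], "angular": [0, 0, 0], "claw": 0.0}, {"slide": [0, -0.0123, 0.0233], "angular": [0, 0, 0], "claw": 0.0}, {"slide": [0, -0.0109, 0.024], "angular": [0, 0, 0], "claw": 0.0}, {"slide": [0, -0.0095, 0.0246], "angular": [0, 0, 0], "claw": 0.0}, {"slide": [0, -0.0081, 0.0251], "angular": [0, 0, 0], "claw": 0.0}]'

```text
time: 64.5
tcp_pos: [0.4511, -0.1471, 0.1281]
tool_rot: [-0.001, 0.79, 0.613, -0.001]
contact_force: [-4.0, 1.3, 3.5]
gripper_width: 0.011
finger_force: 35.0
```

>>> carry_out --motion '[{"slide": [0, -0.0026, 0.0094], "angular": [0, 0, 0], "claw": 0.0}, {"slide": [0, -0.0024, 0.0095], "angular": [0, 0, 0], "claw": 0.0}, {"slide": [0, -0.0022, 0.0095], "angular": [0, 0, 0], "claw": 0.0}, {"slide": [0, -0.002, 0.0096], "angular": [0, 0, 0], "claw": 0.0}, {"slide": [0, -0.0018, 0.0096], "angular": [0, 0, 0], "claw": 0.0}, {"slide": [0, -0.0016, 0.0097], "angular": [0, 0, 0], "claw": 0.0}, {"slide": [0, -0.0014, 0.0097], "angular": [0, 0, 0], "claw": 0.0}, {"slide": [0, -0.0012, 0.0097], "angular": [0, 0, 0], "claw": 0.0}]'

```text
time: 65.3
tcp_pos: [0.4429, -0.145, 0.0896]
tool_rot: [-0.002, 0.79, 0.613, -0.002]
contact_force: [-6.6, 2.2, 2.7]
gripper_width: 0.0112
finger_force: 35.0
```

```bash
python3 -c "
from h import *
lid()"
```

```text
t 65.3 tcp [ 0.4429 -0.145   0.0896] psi 75.6 tilt 0.3 w 0.0112 ff 35.0 F [-6.6  2.2  2.7] j7 -0.38
grasp x,z -0.1318 0.1086 theta 0.08268403797451887 r 0.2260374686635338
```

>>> carry_out --motion '[{"slide": [0, -0.0005, 0.0097], "angular": [0, 0, 0], "claw": 0.0}, {"slide": [0, 0, 0.0098], "angular": [0, 0, 0], "claw": 0.0}, {"slide": [0, 0, 0.0098], "angular": [0, 0, 0], "claw": 0.0}, {"slide": [0, 0, 0.008], "angular": [0, 0, 0], "claw": 0.0}, {"slide": [0, 0, 0.006], "angular": [0, 0, 0], "claw": 0.0}, {"slide": [0, 0, 0.002], "angular": [0, 0, 0], "claw": 0.0}, {"slide": [0, 0, 0], "angular": [0, 0, 0], "claw": 0.0}, {"slide": [0, 0, 0], "angular": [0, 0, 0], "claw": 0.0}]'

```text
time: 66.1
tcp_pos: [0.4409, -0.1446, 0.0664]
tool_rot: [-0.003, 0.79, 0.613, -0.003]
contact_force: [-6.4, 3.4, -2.1]
gripper_width: 0.011
finger_force: 35.0
```

```bash
python3 -c "
from h import *
lid()
for n in('side','scene'):
    X=cloud(cam(n));d=X[...,:2]-CASE;l=np.dstack([d@[np.cos(CY),np.sin(CY)],d@[-np.sin(CY),np.cos(CY)],X[...,2]])
    t=l[(abs(l[...,0])<.08)&(abs(l[...,1])<.13)&(l[...,2]>.085)&(l[...,2]<.13)];print(n,len(t),np.polyfit(t[:,0],t[:,2],1))
"
```

```text
t 66.1 tcp [ 0.4409 -0.1446  0.0664] psi 75.6 tilt 0.5 w 0.0110 ff 35.0 F [-6.4  3.4 -2.1] j7 -0.40
grasp x,z -0.1338 0.0854 theta -0.02018841876071662 r 0.226811778217501
side 1791 [-0.00940684  0.09297625]
scene 3276 [-0.01539751  0.09587062]
```

>>> carry_out --motion '[{"slide": [0, 0, 0.004], "angular": [0, 0, 0], "claw": 0.0}, {"slide": [0, 0, 0.004], "angular": [0, 0, 0], "claw": 0.0}, {"slide": [0, 0, 0.004], "angular": [0, 0, 0], "claw": 0.0}, {"slide": [0, 0, 0], "angular": [0, 0, 0], "claw": 0.0}, {"slide": [0, 0, 0], "angular": [0, 0, 0], "claw": 0.0}, {"slide": [0, 0, 0], "angular": [0, 0, 0], "claw": 0.0}, {"slide": [0, 0, 0], "angular": [0, 0, 0], "claw": 0.0}, {"slide": [0, 0, 0], "angular": [0, 0, 0], "claw": 0.0}]'

```text
time: 67.0
tcp_pos: [0.4409, -0.1446, 0.0628]
tool_rot: [-0.002, 0.79, 0.613, -0.003]
contact_force: [-13.2, 5.6, 29.1]
gripper_width: 0.0111
finger_force: 35.0
```

```bash
cat >> h.py <<'E'
def slope():
    for n in('side','scene'):
        X=cloud(cam(n));d=X[...,:2]-CASE;l=np.dstack([d@[np.cos(CY),np.sin(CY)],d@[-np.sin(CY),np.cos(CY)],X[...,2]])
        t=l[(abs(l[...,0])<.08)&(abs(l[...,1])<.13)&(l[...,2]>.085)&(l[...,2]<.13)];print(n,len(t),np.polyfit(t[:,0],t[:,2],1))
E
python3 -c "
from h import *
lid();slope()"
```

```text
t 67.0 tcp [ 0.4409 -0.1446  0.0628] psi 75.6 tilt 0.4 w 0.0111 ff 35.0 F [-13.2   5.6  29.1] j7 -0.41
grasp x,z -0.1339 0.0818 theta 6.24709183462563 r 0.22687616091735693
side 1795 [0.00535977 0.09174741]
scene 3230 [-0.00150519  0.09453877]
```

The cover is firmly down on the rim. It took a 29 N reaction and its slope is about 0. Release and retreat.

>>> carry_out --motion '[{"slide": [0, 0, -0.004], "angular": [0, 0, 0], "claw": 0.0}, {"slide": [0, 0, 0], "angular": [0, 0, 0], "claw": 0.36}, {"slide": [0, 0, 0], "angular": [0, 0, 0], "claw": 0.36}, {"slide": [0, 0, 0], "angular": [0, 0, 0], "claw": 0.36}, {"slide": [0, 0, 0], "angular": [0, 0, 0], "claw": 0.36}, {"slide": [0, 0, -0.05], "angular": [0, 0, 0], "claw": 0.36}, {"slide": [0, 0, -0.08], "angular": [0, 0, 0], "claw": 0.36}, {"slide": [0, 0, -0.08], "angular": [0, 0, 0], "claw": 0.0}]'

```text
time: 67.9
tcp_pos: [0.4453, -0.1457, 0.1693]
tool_rot: [-0.0, 0.79, 0.613, -0.0]
contact_force: [0.7, -1.5, -0.7]
gripper_width: 0.0286
finger_force: 0.0
```

```bash
python3 - <<'E'
from h import *
slope()
d0=None
for n in('scene','wrist'):
    X=cloud(cam(n));d=X[...,:2]-CASE;l=np.dstack([d@[np.cos(CY),np.sin(CY)],d@[-np.sin(CY),np.cos(CY)],X[...,2]])
    k=l[(abs(l[...,1]+.185)<.03)&(abs(l[...,0]+.015)<.04)&(l[...,2]>.05)&(l[...,2]<.085)]
    if len(k)>20:
        zt=np.percentile(k[:,2],90);t=k[k[:,2]>zt-.006];print(n,len(k),'top z',zt,'centre',(t.min(0)+t.max(0))/2,np.median(t,0),np.ptp(t,axis=0))
to(*loc(-.015,-.185),.15,75.6)
E
```

```text
side 2080 [0.00191555 0.09194258]
scene 3217 [-0.00309235  0.09463269]
scene 178 top z 0.06918271493379745 centre [-0.01687852 -0.18353884  0.06816656] [-0.0165486  -0.18406179  0.06763379] [0.0308226  0.02860991 0.00963079]
t 68.1 tcp [ 0.446  -0.1463  0.1689] psi 75.5 tilt 0.2 w 0.0129 ff 0.0 F [-1.3  0.1 -0. ] j7 -0.29
turn z total units -0.02  then slide total units [-0.3692  0.2268  0.0378] min rows 4.3
```

>>> carry_out --motion '[{"slide": [-0.0734, 0.045, 0], "angular": [0, 0, 0], "claw": 0.0}, {"slide": [-0.0734, 0.045, 0], "angular": [0, 0, 0], "claw": 0.0}, {"slide": [-0.0734, 0.045, 0], "angular": [0, 0, 0], "claw": 0.0}, {"slide": [-0.0734, 0.045, 0], "angular": [0, 0, 0], "claw": 0.0}, {"slide": [-0.0734, 0.045, 0], "angular": [0, 0, 0], "claw": 0.0}, {"slide": [0, 0, 0.07], "angular": [0, 0, 0], "claw": 0.0}, {"slide": [0, 0, 0.06], "angular": [0, 0, 0], "claw": 0.0}, {"slide": [0, 0, 0.03], "angular": [0, 0, 0], "claw": 0.0}]'

```text
time: 68.9
tcp_pos: [0.5058, -0.3504, 0.0836]
tool_rot: [-0.003, 0.79, 0.613, -0.001]
contact_force: [-0.3, 0.5, -0.4]
gripper_width: 0.0004
finger_force: 0.0
```

```bash
python3 - <<'E'
from h import *
to(*loc(-.016,-.184),.061,75.6)
E
```

```text
t 68.9 tcp [ 0.5058 -0.3504  0.0836] psi 75.6 tilt 0.4 w 0.0004 ff 0.0 F [-0.3  0.5 -0.4] j7 -0.01
turn z total units -0.01  then slide total units [-0.0016  0.0075  0.0451] min rows 0.5
```

>>> carry_out --motion '[{"slide": [0, 0.004, 0.015], "angular": [0, 0, 0], "claw": 0.0}, {"slide": [0, 0, 0.015], "angular": [0, 0, 0], "claw": 0.0}, {"slide": [0, 0, 0.01], "angular": [0, 0, 0], "claw": 0.0}, {"slide": [0, 0, 0.006], "angular": [0, 0, 0], "claw": 0.0}, {"slide": [0, 0, 0.004], "angular": [0, 0, 0], "claw": 0.0}, {"slide": [0, 0, 0.004], "angular": [0, 0, 0], "claw": 0.0}, {"slide": [0, 0, 0], "angular": [0, 0, 0], "claw": 0.0}, {"slide": [0, 0, 0], "angular": [0, 0, 0], "claw": 0.0}]'

```text
time: 69.7
tcp_pos: [0.511, -0.352, 0.0619]
tool_rot: [0.001, 0.79, 0.613, 0.0]
contact_force: [-0.8, 1.4, 3.8]
gripper_width: 0.0008
finger_force: 2.2
```

>>> carry_out --motion '[{"slide": [0, 0, 0.003], "angular": [0, 0, 0], "claw": 0.0}, {"slide": [0, 0, 0.003], "angular": [0, 0, 0], "claw": 0.0}, {"slide": [0, 0, 0.003], "angular": [0, 0, 0], "claw": 0.0}, {"slide": [0, 0, 0], "angular": [0, 0, 0], "claw": 0.0}, {"slide": [0, 0, 0], "angular": [0, 0, 0], "claw": 0.0}, {"slide": [0, 0, 0], "angular": [0, 0, 0], "claw": 0.0}, {"slide": [0, 0, 0], "angular": [0, 0, 0], "claw": 0.0}, {"slide": [0, 0, 0], "angular": [0, 0, 0], "claw": 0.0}]'

```text
time: 70.5
tcp_pos: [0.5112, -0.3521, 0.0608]
tool_rot: [0.001, 0.79, 0.613, -0.0]
contact_force: [-6.6, 4.6, 29.7]
gripper_width: 0.0003
finger_force: 14.7
```

The button bottomed out at 30 N. Retreat and check.

>>> carry_out --motion '[{"slide": [0, 0, -0.04], "angular": [0, 0, 0], "claw": 0.0}, {"slide": [0, 0, -0.08], "angular": [0, 0, 0], "claw": 0.0}, {"slide": [0, 0, -0.08], "angular": [0, 0, 0], "claw": 0.0}, {"slide": [0, 0, -0.08], "angular": [0, 0, 0], "claw": 0.0}, {"slide": [0, 0, -0.05], "angular": [0, 0, 0], "claw": 0.0}, {"slide": [0, 0, 0], "angular": [0, 0, 0], "claw": 0.0}, {"slide": [0, 0, 0], "angular": [0, 0, 0], "claw": 0.0}, {"slide": [0, 0, 0], "angular": [0, 0, 0], "claw": 0.0}]'

```text
time: 71.3
tcp_pos: [0.5092, -0.3518, 0.22]
tool_rot: [-0.001, 0.79, 0.613, -0.001]
contact_force: [-0.2, 0.3, -0.1]
gripper_width: 0.0008
finger_force: 0.0
```

```bash
python3 - <<'E'
from h import *
st();slope();c=cam('side');save(cv2.resize(c['img'][100:340,160:440],(700,600)),'end.png')
E
```

```text
t 71.3 tcp [ 0.5092 -0.3518  0.22  ] psi 75.6 tilt 0.2 w 0.0008 ff 0.0 F [-0.2  0.3 -0.1] j7 0.06
side 2114 [0.0009258  0.09190243]
scene 3230 [-0.00476584  0.09471122]
```

View pics/end.png

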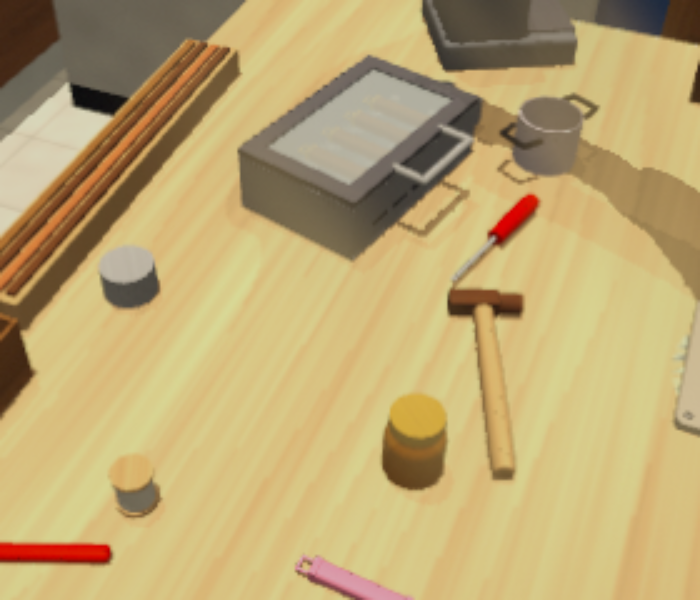

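The cover is down at (360,125) with all five handles faintly visible through the glass. The jar, pot, tin and spool are standing, and the arm is clear.

```bash
python3 -c "
from bench import ctrl
print(ctrl.job_done())"
```

```text
the job is handed in; nothing more can be done
None
```

I handed the job in at about 71 s: all five handles lie across both rails, one to a bay, the cover is fully down, the start button was pushed to its stop and released, and the jar, pot, tin and spool are still standing; no verdict was returned.

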